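# Tighten the rotary-axis chuck with its key

### The arm

A 6-joint arm with a two-finger parallel gripper is mounted at the origin on the work surface. World frame = base frame: x ahead of the robot, y to its left, z up, the work surface at z = 0. Lengths are in m, angles in rad, forces in N, time in s.
With the tool pointing down it reaches from about 0.25 to 0.725 m from the base axis. Payload 4 kg.
Tool frame: the origin (TCP) lies on the centre line of the jaws, within the pads' length; the fingertips stand 19 mm ahead of it and the grasp point (between the pads) is the TCP; z points along the fingers, y is the direction in which the jaws open and shut (so a half turn about z gives the same grasp; the last joint's range is limited). The gripper opens to 85 mm and grips with 20 to 120 N. Pads are 22 mm wide; open, the fingers measure 114 mm over their backs; the gripper's body (76 mm by 85 mm) begins 54 mm behind the grasp point. The pads swing forward as they close: fully open they stand 13 mm farther back than shut.
Start: joints at [-1.134, 0.241, 0.005, 1.335, 0, 1.571], TCP at [0.212, -0.453, 0.25] pointing down, gripper open.
Joint ranges: [-2.72, 2.72], [-1.05, 1.87], [-1.09, 1.28], [-1.99, 2.15], [-1.42, 1.44], [-3.14, 3.14]. Speed limits (rad/s): [2.79, 2.79, 3.14, 3.14, 3.14, 3.14].

### API

Orientations are given as a unit quaternion [x, y, z, w].
In Python, from workcell import bot gives the robot as it stands. The module is installed in compiled form; this text tells all that it offers.
- The arm moves only by the shell command python3 -m handwheel 'ROWS' [OPENING]. ROWS is JSON, a list of rows, each an object of numbers: "dx", "dy", "dz": the shift along the tool's x, y, z as a fraction of full scale; "ax", "ay", "az": the turn, a rotation vector about the tool's x, y, z as a fraction of full scale. In form: [{"dx": .., "dy": .., "dz": .., "ax": .., "ay": .., "az": ..}, ...]. A call has 1 to 12 rows; each row shifts and turns the commanded pose from where the row before left it, along the tool's axes as they then stand; what a row does not reach is not made up. Full scale, the value 1, is 2.5 cm for a shift and 0.15 rad for a turn. A row lasts 1/10 s, in which the tool goes at most 50 mm and 8.59 degrees, less where a joint would pass 70% of its speed; a pose out of reach is approached as far as the arm can. A call with a number of a shift or a turn outside -1 to 1 is refused whole. A call with a gripper value outside its range is refused whole. OPENING is the gripper's target within -1 to 1 (fully open at 1, half-way at 0, shut at -1), set as the call begins (- or left out, the last holds). The fingers move at their own pace and stop on an object; the grip force is fixed at half the most. Time passes only in rows, so rows that do not move let the fingers close. It gives the time, the measured TCP pose, the force and the opening at its end, in the units of the state.
- bot.get_obs(): the state, without advancing time (a new reading comes with each control period).
- bot.camera(name): name is "side" or "top"; returns a dict with "img" (420x560x3 uint8, red, green, blue), "intrinsics" (3x3 intrinsics, pixels), "eye" and "rotation" of the camera in the world. Camera axes: x right, y down, z forward; pixel columns grow to the right and rows downward; lengths in m; the calibration is good to about 2 mm. A picture is of the moment at which its call begins. There is no depth.
- bot.job_done(): hands the job in, once; it reports no verdict.
Trained networks look in a picture, given as the dict that the camera call returned (one of the last four; its "shot" number tells which), for a name from the list of things; names that differ only in an ending like _2 or _b are one class to them, and where a whole thing is asked for, a point or a joint stands for the part that bears it (a point fixed in the world has none). Each returns a list of dicts, best first, with "confidence" (0 to 1); they miss things now and then, are a little off and sometimes report something else, mostly with a low value. They report only what shows in the picture. A call takes as long as a camera call. They do not tell look-alikes from the thing itself.
- bot.trace(thing, picture): "region" (420x560 bool, what is visible of it) and "rect" ([centre column, centre row, width, height] in pixels, round what is visible of it).
The state is a dict: "clock": time; "joint_pos": joint angles; "joint_vel": joint speeds; "tau": joint torques, N m; "eef_pos": TCP position; "tool_rot": TCP orientation; "ft_force": force on the tool from outside, world axes, zero at the start; "ft_torque": the same for the moment, N m; "grip_width": finger opening in m.
Only numpy, scipy, OpenCV 4.12 (cv2) and the standard library are available. Lean on these libraries where they do the work, as an engineer would, in place of code of your own. Each camera call takes 0.05 s, during which the arm holds its last target.

### The job

Take the steel chuck key out of the plywood rack and set its square end in the socket on top of the chuck: turn it under light pressure, never forcing it down, until it drops fully home. Then turn it clockwise until the chuck is tight on the wooden blank, pull the key out and hang it back upright in the hole it came from. Leave everything else on the bench where it is.

Things in the scene. Friction and masses are not known exactly. Their poses are not given: they have to be found in the camera images.
- key_head (a point): Centre of the chuck key's head, where to grip it. Plain steel T-shaped key, 102 mm tall, 0.24 kg, upright in one of the rack's holes. The flat-sided head is 16 mm thick along this point's x, 30 mm along y, 34 mm tall; a 10 mm round bar, 110 mm long, runs through it along y. A 28 mm round collar under the head rests on the rack, its underside 23 mm below this point. z up along the shank
- key_tip (a point): Centre of the end face of the chuck key's square end, 85 mm below key_head, same axes. The end is 10 x 10 mm, its sides parallel to x and y, 20 mm long, the last 2 mm chamfered down to 8 x 8 mm; above it a round 14 mm shank 42 mm long up to the collar
- socket (a point): Centre of the mouth of the chuck-key hole on the very top of the chuck, 157.5 mm above the table; z up, x and y as rotary. A round 18 mm bore 4 mm deep, then the pinion's square socket, 11 x 11 mm and 14 mm deep: a key fully home has its tip 18 mm below this point. The square stands at any angle (not told by these axes) and takes the key each quarter turn, within 6 degrees
- rotary: Rotary axis of a small mill, fixed to the table; origin on the table below the socket, spindle along y, 95 mm high. Base 150 mm wide (x), y -268 to 232 mm, 20 mm thick. Steel chuck, 125 mm diameter, y -45 to 25. Grey headstock 124 wide, 155 high, y 38 to 153, motor behind. Jaws and a 40 mm thick wooden blank at y -45 to -177, tailstock 60 wide, 128 high, y -255 to -205
- chuck_jaw (a joint): How far a jaw of the chuck has closed, in m: 0.5 mm for each radian that the pinion turns clockwise, 0.0009 when tight. Too little to be measured well: go by feel
- rack_top (a point): Centre of the rack's upper face, 75 mm above the table. Plywood rack 250 mm along this point's x, 70 mm along y, fixed to the table. Three 20 mm holes through its 9 mm thick top at x = -75, 0 and 75 mm, 60 mm of open space below. One holds the chuck key, the others a T-handled hex driver and a screwdriver, in any order
- socket_floor (a point): Bottom of that square socket, 18 mm below its mouth, on the pinion's vertical axis. The pinion stays put while a key only rubs on it lightly. Turned clockwise (seen from above) by the key, with about 0.08 N m, it closes the jaws; after 0.3 to 1.7 rad it comes to a firm stop: the chuck is tight. It stays tight when the key is pulled out
- hex_driver_mid (a point): Centre of the black plastic T-handle (24 x 90 x 20 mm) of a hex driver with a thin 6 mm blade, standing in the rack; not needed
- screwdriver_mid (a point): Middle of the round grey handle (32 mm diameter, 64 mm tall) of a stubby screwdriver, standing in the rack; not needed
- model_table_mid (a point): Middle of a small plywood model of a picnic table, 104 x 80 x 40 mm, on the cutting mat; not needed
- model_kiosk_mid (a point): Middle of a small plywood model of a kiosk, 78 x 66 x 53 mm, on the cutting mat; not needed
- caliper_mid (a point): Middle of a caliper lying flat, 200 mm long; not needed
- blank_mid (a point): Middle of a spare wooden blank, a cylinder of 40 mm diameter and 120 mm height standing on the table; not needed
- glue_mid (a point): Middle of a white glue bottle, 52 mm in diameter and 130 mm tall, standing behind the rotary axis; not needed
Mind the look-alikes: they are no part of the job. Of the things shaped like the part that bears key_head, the bare steel one is meant.

How it is judged:
By the outcome, as a careful person would: the job done as asked, in the order asked, and still so for the second after the job is handed in, with the robot touching nothing.
It also fails if it takes over 72 s, if anything falls off the work surface, if the arm or the gripper's body presses on something with over 40 N, if the wrist force passes 120 N, or if a joint passes its speed limit or range.

## Working session

There is one attempt and no reset: what is moved stays moved. The work goes in short steps, Python scripts to look and compute and a shell command to move; the robot and the scene stay as the last step left them, time stands still between calls to the robot, and variables do not carry over. Pictures are saved under pics/ and viewed, and the job is handed in when it is done.

```bash
mkdir -p pics; cat > h.py <<'E'
import numpy as np, cv2
from workcell import bot
def save(p,n,crop=None,s=1):
    im=p["img"][:,:,::-1].copy()
    if crop: im=im[crop[1]:crop[3],crop[0]:crop[2]]
    if s!=1: im=cv2.resize(im,None,fx=s,fy=s,interpolation=cv2.INTER_CUBIC)
    cv2.imwrite("pics/"+n,im)
def ray(p,u,v):
    K=np.array(p["intrinsics"]);R=np.array(p["rotation"])
    d=R@np.linalg.solve(K,[u,v,1.]);return np.array(p["eye"]),d
def atz(p,u,v,z):
    e,d=ray(p,u,v);return e+d*(z-e[2])/d[2]
def proj(p,X):
    c=np.array(p["rotation"]).T@(np.array(X)-np.array(p["eye"]));q=np.array(p["intrinsics"])@c;return q[:2]/q[2]
E
python3 - <<'E'
from h import *
print(bot.get_obs())
for n in("top","side"):
    p=bot.camera(n);save(p,n+"0.png");print(n,p["eye"],p["rotation"],p["intrinsics"])
    for t in("key_head","socket","rotary","rack_top","hex_driver_mid","screwdriver_mid"):
        try: print(t,[(np.round(r["rect"],1),round(r["confidence"],2)) for r in bot.trace(t,p)])
        except Exception as e: print(t,e)
E
```

```text
{'clock': 0.0, 'joint_pos': array([-1.13395555e+00,  2.41388413e-01,  3.72972647e-03,  1.33518279e+00,
       -2.85951035e-06,  1.57086104e+00]), 'joint_vel': array([ 0.00057003,  0.00057853, -0.00011023, -0.00019155, -0.00086448,
       -0.00087575]), 'tau': array([ 1.35881477e-03, -3.72322583e+01,  2.52405310e+01,  1.69856369e-02,
        1.58967609e-04, -1.99879196e-05]), 'eef_pos': array([ 0.21129184, -0.45251788,  0.24942727]), 'tool_rot': array([ 9.76247450e-01,  2.16656110e-01, -2.23007488e-04, -9.97961981e-04]), 'ft_force': array([-0.03112386,  0.01515332,  0.05319426]), 'ft_torque': array([0.01187241, 0.01482943, 0.03483177]), 'grip_width': 0.08514197712839641}
top [ 0.48987325 -0.08615577  1.38267123] [ 0.70718704 -0.70630113  0.02220722 -0.02306621] [[411.07727197   0.         277.85714794]
 [  0.         411.07727197 203.4179933 ]
 [  0.           0.           1.        ]]
key_head [(array([355.6, 238.6,  28.3,  10. ]), 0.72), (array([352.4, 281.4,  15.5,  29.5]), 0.72), (array([396.4, 250.5,  24.6,  26.6]), 0.64), (array([402.3, 196.6,  26. ,  18. ]), 0.46)]
socket [(arr
[... 401 characters left out ...]
.49651236] [[450.8484536    0.         282.57891266]
 [  0.         450.8484536  203.63681793]
 [  0.           0.           1.        ]]
key_head [(array([267.4, 284. ,  25. ,  39.2]), 0.94), (array([345.4, 327.9,  44.5,  44. ]), 0.91), (array([257.2, 335.3,  42.8,  44.8]), 0.88), (array([200.9, 294. ,  48.7,  38. ]), 0.72)]
socket [(array([304.7, 205.2,  88.8, 117.9]), 0.77), (array([297.7, 273.4,  12.8,  44.8]), 0.52)]
rotary [(array([303.9, 204.5,  90.1, 117.8]), 0.62), (array([206.1, 178.9,  29.2,  12.8]), 0.47)]
rack_top [(array([299.2, 292.7, 113.8,  66. ]), 0.72)]
hex_driver_mid [(array([328.4, 269.2,  23.7,  43.9]), 0.8)]
screwdriver_mid [(array([299. , 272.1,  11.6,  41.3]), 0.59)]
```

```bash
sed -i 's/np.array(p\["rotation"\])/RR(p)/g' h.py; sed -i '2a from scipy.spatial.transform import Rotation as Rot\ndef RR(p): return Rot.from_quat(p["rotation"]).as_matrix()' h.py
python3 - <<'E'
import cv2
for n,c in(("top",(130,130,430,320)),("side",(150,120,450,400))):
    im=cv2.imread(f"pics/{n}0.png")[c[1]:c[3],c[0]:c[2]];s=2.1 if n=="side" else 2.6
    cv2.imwrite(f"pics/{n}0c.png",cv2.resize(im,None,fx=s,fy=s,interpolation=cv2.INTER_CUBIC))
E
```

```text
(no output)
```

View pics/top0.png

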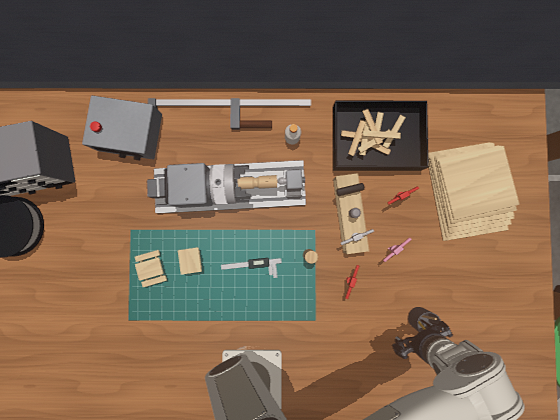

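View pics/side0.png

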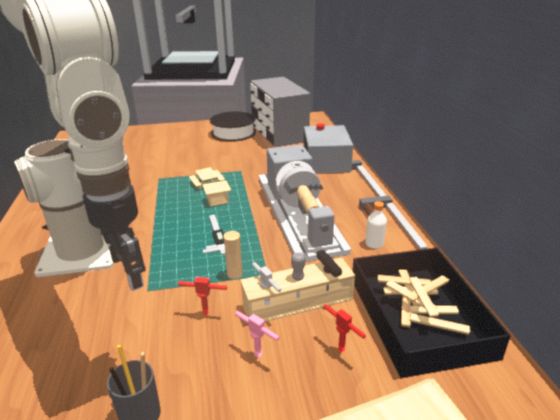

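```bash
ls -la pics
```

```text
total 1636
drwxr-xr-x 2 agent agent   4096 Dec  7 08:58 .
drwxr-xr-x 3 agent agent   4096 Dec  7 08:58 ..
-rw-r--r-- 1 agent agent 386313 Dec  7 08:58 side0.png
-rw-r--r-- 1 agent agent 503450 Dec  7 08:58 side0c.png
-rw-r--r-- 1 agent agent 317675 Dec  7 08:58 top0.png
-rw-r--r-- 1 agent agent 454158 Dec  7 08:58 top0c.png
```

View pics/top0c.png

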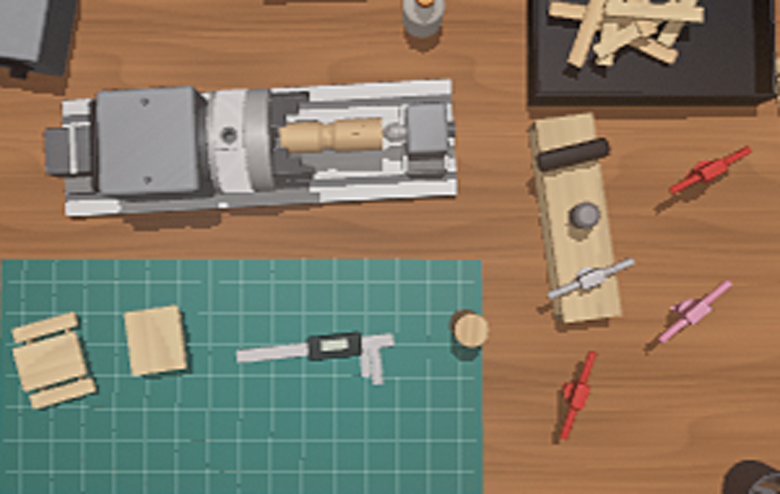

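View pics/side0c.png

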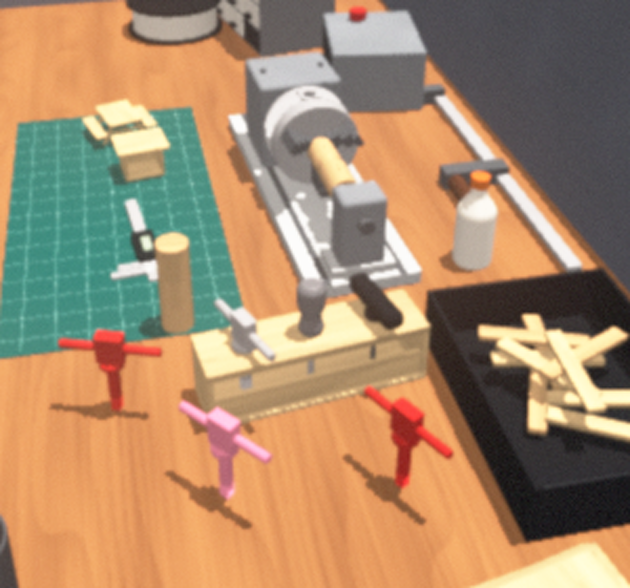

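```bash
python3 - <<'E'
from h import *
import numpy as np
T=cv2.imread("pics/top0.png");S=cv2.imread("pics/side0.png")
a=cv2.resize(T[165:205,200:250],None,fx=8,fy=8,interpolation=cv2.INTER_CUBIC)
b=cv2.resize(T[220:260,335:385],None,fx=8,fy=8,interpolation=cv2.INTER_CUBIC)
cv2.imwrite("pics/topz.png",np.hstack([a,b]))
a=cv2.resize(S[155:205,270:320],None,fx=8,fy=8,interpolation=cv2.INTER_CUBIC)
b=cv2.resize(S[255:305,240:290],None,fx=8,fy=8,interpolation=cv2.INTER_CUBIC)
cv2.imwrite("pics/sidez.png",np.hstack([a,b]))
E
```

```text
(no output)
```

View pics/topz.png

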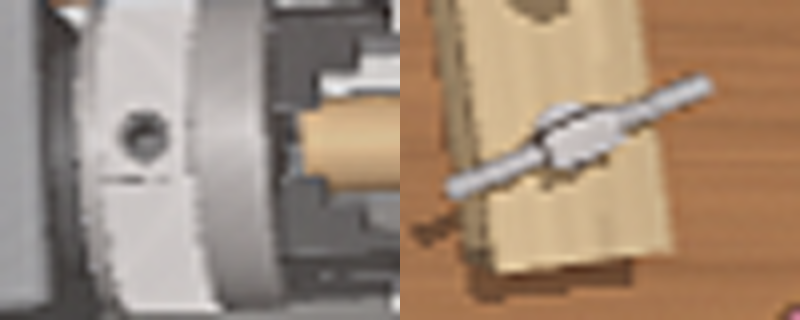

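View pics/sidez.png

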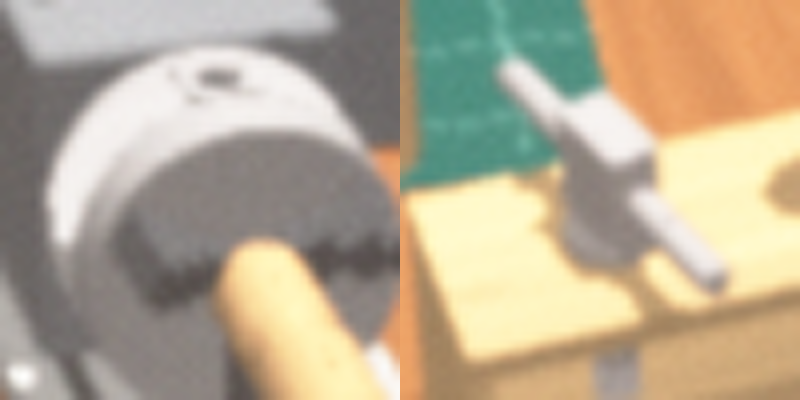

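```bash
python3 - <<'E'
from h import *
t=bot.camera("top");s=bot.camera("side")
def tri(a,b):
    A=[];B=[]
    for p,uv in((t,a),(s,b)):
        e,d=ray(p,*uv);d/=np.linalg.norm(d);P=np.eye(3)-np.outer(d,d);A.append(P);B.append(P@e)
    x=np.linalg.lstsq(np.vstack(A),np.hstack(B),rcond=None)[0]
    return x,proj(t,x)-a,proj(s,x)-b
np.set_printoptions(precision=4,suppress=True)
h=-.44
print("socket top",atz(t,217.9-.5,182-.5,.1575),"side",atz(s,297.25-.5,164.6-.5,.1575)); print(tri((217.4,181.5),(296.8,164.1)))
e1t,e2t=(341.9-.5,243.4-.5),(373.4-.5,230.9-.5)
e1s,e2s=(253.5,263.5),(279.1,289.5)
for a,b in((e1t,e1s),(e2t,e2s)): print(tri(a,b),atz(t,*a,.098),atz(s,*b,.098))
E1,E2=atz(t,*e1t,.098),atz(t,*e2t,.098);print("key top",(E1+E2)/2,np.linalg.norm(E1-E2),np.degrees(np.arctan2(*(E2-E1)[1::-1])))
E1,E2=atz(s,*e1s,.098),atz(s,*e2s,.098);print("key side",(E1+E2)/2,np.linalg.norm(E1-E2),np.degrees(np.arctan2(*(E2-E1)[1::-1])))
r=[r for r in bot.trace("rack_top",t)][0]
c=cv2.minAreaRect(np.argwhere(r["region"])[:,::-1].astype(np.float32));print(c)
for q in cv2.boxPoints(c): print(q,atz(t,*q,.075))
r=[r for r in bot.trace("rotary",t)][0]
c=cv2.minAreaRect(np.argwhere(r["region"])[:,::-1].astype(np.float32));print(c)
for n,p in(("t",t),("s",s)):
  for r in bot.trace("key_head",p): 
    if n=="t" or 1: print(n,r["rect"])
E
```

```text
socket top [0.634  0.0967 0.1575] side [0.6331 0.0935 0.1575]
(array([0.6341, 0.0969, 0.1558]), array([-0.0064,  0.0359]), array([ 0.0364, -0.0035]))
(array([ 0.4488, -0.2822,  0.0989]), array([-0.0219,  0.2113]), array([ 0.2887, -0.0134])) [ 0.4494 -0.2824  0.098 ] [ 0.4482 -0.281   0.098 ]
(array([ 0.4887, -0.3809,  0.0984]), array([ 0.0151, -0.1075]), array([-0.1597,  0.0104])) [ 0.4883 -0.381   0.098 ] [ 0.4891 -0.3805  0.098 ]
key top [ 0.4688 -0.3317  0.098 ] 0.10593688063050677 -68.43271902215223
key side [ 0.4686 -0.3308  0.098 ] 0.10758357797035448 -67.6845319344916
((349.92657470703125, 213.02554321289062), (79.4878158569336, 25.571426391601562), 82.11685943603516)
[331.8107 175.4108] [ 0.6638 -0.2571  0.075 ]
[357.1405 171.9036] [ 0.6752 -0.3383  0.075 ]
[368.0424 250.6403] [ 0.4244 -0.37    0.075 ]
[342.7127 254.1475] [ 0.4132 -0.2898  0.075 ]
((225.13897705078125, 185.1050567626953), (48.24577331542969, 157.0322723388672), 86.76898193359375)
t [352.6, 237.9, 22.5, 4.3]
t [395.9, 250.4, 23.9, 24.1]
t [402.4, 195.8, 28.0, 16.7]
s [203.3, 293.9, 47.6, 39.2]
s [257.8, 334.2, 40.3, 42.9]
s [345.9, 328.1, 41.5, 46.6]
s [267.5, 284.1, 28.8, 38.5]
s [305.8, 205.0, 87.9, 118.8]
s [231.3, 253.1, 18.5, 51.1]
```

```bash
python3 -m handwheel '[{"dx":0.95},{"dx":0.95},{"dx":0.95},{"dx":0.95},{"dx":0.95},{"dx":0.95},{"dx":0.95},{"dx":0.95},{"dx":0.95},{"dx":0.95},{"dx":0.95},{"dx":0.95}]' -0.05; python3 -m handwheel '[{"az":-0.92},{"az":-0.92},{"az":-0.92},{"az":-0.92},{"az":-0.92},{"az":-0.92},{"az":-0.92},{"az":-0.92},{"az":-0.92},{"az":-0.92},{"az":-0.92},{}]'
cat >> h.py <<'E'
def st(target=None,psi=None):
    o=bot.get_obs();R=Rot.from_quat(o["tool_rot"]).as_matrix()
    np.set_printoptions(precision=4,suppress=True)
    y=np.degrees(np.arctan2(R[1,1],R[0,1]))
    print("t",round(o["clock"],2),"pos",o["eef_pos"],"psi",round(y,2),"zax",R[:,2],"j",o["joint_pos"],"F",o["ft_force"],"T",o["ft_torque"],"w",round(o["grip_width"],4))
    if target is not None: print("rows-units shift",R.T@(np.array(target)-o["eef_pos"])/.025)
    if psi is not None: print("az total",-np.radians(psi-y)/.15)
E
python3 -c "
from h import *
st([.4687,-.3312,.104],21.9)"
```

```text
t 1.0 pos [ 0.2115 -0.4531  0.2503] psi -64.97 zax [ 0. -0. -1.] j [-1.134   0.2406  0.005   1.3352 -0.      1.5708] F [ 0.4245  0.585  -0.2179] T [0.0553 0.013  0.    ] w 0.0853
rows-units shift [11.3836 -0.0654  5.8527]
az total -10.10824328545749invalid input
invalid input
```

```bash
python3 -m handwheel '[{"dx":0.95,"dy":0,"dz":0,"ax":0,"ay":0,"az":0}]' -0.05; python3 -m handwheel --help
```

```text
clock: 1.1
eef_pos: [0.2318, -0.4438, 0.2503]
tool_rot: [0.977, 0.215, -0.0, 0.0]
ft_force: [1.1, -0.1, 0.2]
grip_width: 0.0732invalid input: not JSON, or not a number
```

```bash
python3 -m handwheel '[{"dx":0.95,"dy":0,"dz":0,"ax":0,"ay":0,"az":0},{"dx":0.95,"dy":0,"dz":0,"ax":0,"ay":0,"az":0},{"dx":0.95,"dy":0,"dz":0,"ax":0,"ay":0,"az":0},{"dx":0.95,"dy":0,"dz":0,"ax":0,"ay":0,"az":0},{"dx":0.95,"dy":0,"dz":0,"ax":0,"ay":0,"az":0},{"dx":0.95,"dy":0,"dz":0,"ax":0,"ay":0,"az":0},{"dx":0.95,"dy":0,"dz":0,"ax":0,"ay":0,"az":0},{"dx":0.95,"dy":0,"dz":0,"ax":0,"ay":0,"az":0},{"dx":0.95,"dy":0,"dz":0,"ax":0,"ay":0,"az":0},{"dx":0.95,"dy":0,"dz":0,"ax":0,"ay":0,"az":0},{"dx":0.95,"dy":0,"dz":0,"ax":0,"ay":0,"az":0}]'; python3 -m handwheel '[{"dx":0,"dy":0,"dz":0,"ax":0,"ay":0,"az":-0.92},{"dx":0,"dy":0,"dz":0,"ax":0,"ay":0,"az":-0.92},{"dx":0,"dy":0,"dz":0,"ax":0,"ay":0,"az":-0.92},{"dx":0,"dy":0,"dz":0,"ax":0,"ay":0,"az":-0.92},{"dx":0,"dy":0,"dz":0,"ax":0,"ay":0,"az":-0.92},{"dx":0,"dy":0,"dz":0,"ax":0,"ay":0,"az":-0.92},{"dx":0,"dy":0,"dz":0,"ax":0,"ay":0,"az":-0.92},{"dx":0,"dy":0,"dz":0,"ax":0,"ay":0,"az":-0.92},{"dx":0,"dy":0,"dz":0,"ax":0,"ay":0,"az":-0.92},{"dx":0,"dy":0,"dz":0,"ax":0,"ay":0,"az":-0.92},{"dx":0,"dy":0,"dz":0,"ax":0,"ay":0,"az":-0.92},{"dx":0,"dy":0,"dz":0,"ax":0,"ay":0,"az":0}]'
python3 -c "
from h import *
st([.4687,-.3312,.104],21.9)"
```

```text
clock: 2.2
eef_pos: [0.4706, -0.332, 0.2503]
tool_rot: [0.976, 0.217, -0.0, 0.0]
ft_force: [0.8, 0.1, 0.5]
grip_width: 0.0404
clock: 3.4
eef_pos: [0.4698, -0.3325, 0.2502]
tool_rot: [0.559, 0.829, 0.0, -0.0]
ft_force: [0.5, 0.5, 1.1]
grip_width: 0.0404
t 3.4 pos [ 0.4698 -0.3325  0.2502] psi 21.99 zax [-0.0001  0.0001 -1.    ] j [-0.6159  0.3927  0.2175  1.3958  0.      0.5711] F [0.5307 0.4772 1.0956] T [ 0.0097 -0.0073  0.0088] w 0.0404
rows-units shift [ 0.0627 -0.0202  5.8488]
az total 0.010128577214837951
```

```bash
python3 -m handwheel '[{"dx":0.06,"dy":-0.02,"dz":0.7,"ax":0,"ay":0,"az":0},{"dx":0,"dy":0,"dz":0.9,"ax":0,"ay":0,"az":0},{"dx":0,"dy":0,"dz":0.9,"ax":0,"ay":0,"az":0},{"dx":0,"dy":0,"dz":0.9,"ax":0,"ay":0,"az":0},{"dx":0,"dy":0,"dz":0.9,"ax":0,"ay":0,"az":0},{"dx":0,"dy":0,"dz":0.5,"ax":0,"ay":0,"az":0},{"dx":0,"dy":0,"dz":0.5,"ax":0,"ay":0,"az":0},{"dx":0,"dy":0,"dz":0.3,"ax":0,"ay":0,"az":0},{"dx":0,"dy":0,"dz":0.2,"ax":0,"ay":0,"az":0},{"dx":0,"dy":0,"dz":0,"ax":0,"ay":0,"az":0}]'
python3 - <<'E'
from h import *
st([.4687,-.3312,.104],21.9)
p=bot.camera("side");save(p,"s1.png",(200,200,350,340),4);p=bot.camera("top");save(p,"t1.png",(300,190,430,300),5)
E
```

```text
clock: 4.4
eef_pos: [0.4687, -0.3313, 0.1051]
tool_rot: [0.559, 0.829, -0.0, -0.0]
ft_force: [0.5, -0.4, -0.6]
grip_width: 0.0405
t 4.4 pos [ 0.4687 -0.3313  0.1051] psi 21.98 zax [-0.0003  0.0002 -1.    ] j [-0.6153  0.4845 -0.0318  1.0549 -0.      0.5719] F [ 0.4939 -0.3844 -0.5773] T [-0.0442 -0.0032 -0.0145] w 0.0405
rows-units shift [0.0027 0.0019 0.0431]
az total 0.009322914314584414
```

View pics/s1.png

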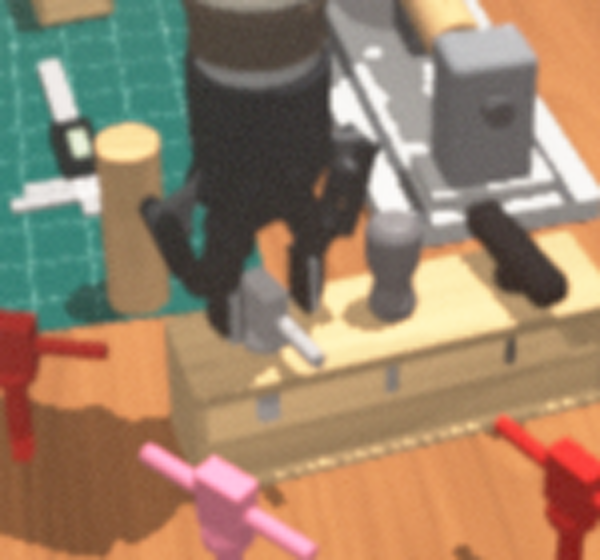

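```bash
python3 -m handwheel '[{"dx":0,"dy":0,"dz":0,"ax":0,"ay":0,"az":0},{"dx":0,"dy":0,"dz":0,"ax":0,"ay":0,"az":0},{"dx":0,"dy":0,"dz":0,"ax":0,"ay":0,"az":0},{"dx":0,"dy":0,"dz":0,"ax":0,"ay":0,"az":0},{"dx":0,"dy":0,"dz":0,"ax":0,"ay":0,"az":0}]' -1
python3 - <<'E'
from h import *
st()
p=bot.camera("side");save(p,"s2.png",(200,200,350,340),4);p=bot.camera("top");save(p,"t2.png",(300,190,430,300),5)
E
```

```text
clock: 5.0
eef_pos: [0.4692, -0.3317, 0.1062]
tool_rot: [0.559, 0.829, -0.0, 0.001]
ft_force: [-0.6, -0.6, 5.7]
grip_width: 0.0151
t 5.0 pos [ 0.4692 -0.3317  0.1062] psi 22.0 zax [ 0.0013 -0.0011 -1.    ] j [-0.6153  0.4831 -0.0309  1.0552 -0.0001  0.5716] F [-0.6234 -0.5697  5.6593] T [-0.016   0.1881  0.0136] w 0.0151
```

View pics/s2.png

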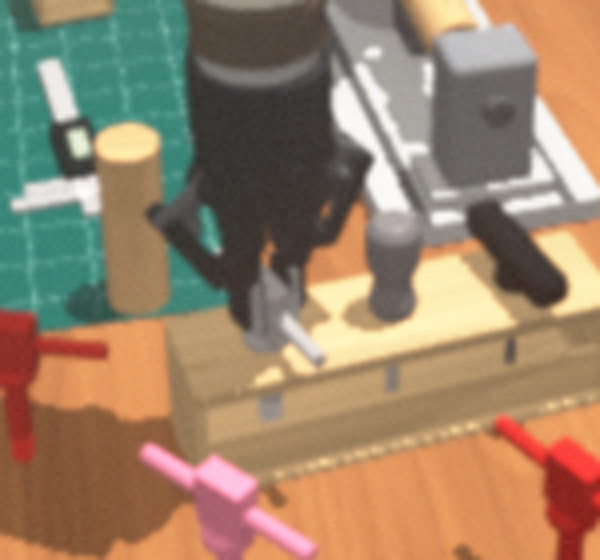

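```bash
python3 -m handwheel '[{"dx":0,"dy":0,"dz":-0.2,"ax":0,"ay":0,"az":0},{"dx":0,"dy":0,"dz":-0.4,"ax":0,"ay":0,"az":0},{"dx":0,"dy":0,"dz":-0.8,"ax":0,"ay":0,"az":0},{"dx":0,"dy":0,"dz":-0.8,"ax":0,"ay":0,"az":0},{"dx":0,"dy":0,"dz":-0.9,"ax":0,"ay":0,"az":0},{"dx":0,"dy":0,"dz":-0.9,"ax":0,"ay":0,"az":0},{"dx":0,"dy":0,"dz":-0.9,"ax":0,"ay":0,"az":0},{"dx":0,"dy":0,"dz":-0.9,"ax":0,"ay":0,"az":0},{"dx":0,"dy":0,"dz":-0.9,"ax":0,"ay":0,"az":0},{"dx":0,"dy":0,"dz":-0.6,"ax":0,"ay":0,"az":0},{"dx":0,"dy":0,"dz":-0.1,"ax":0,"ay":0,"az":0},{"dx":0,"dy":0,"dz":0,"ax":0,"ay":0,"az":0}]'
python3 - <<'E'
from h import *
st([.634,.0967,.29])
p=bot.camera("side");save(p,"s3.png",(180,120,380,300),4);p=bot.camera("top");save(p,"t3.png",(300,190,430,300),5)
E
```

```text
clock: 6.3
eef_pos: [0.4688, -0.3312, 0.2903]
tool_rot: [0.559, 0.829, 0.0, 0.0]
ft_force: [0.7, 1.1, -3.4]
grip_width: 0.0149
t 6.3 pos [ 0.4688 -0.3312  0.2903] psi 22.01 zax [ 0.0002 -0.     -1.    ] j [-0.6151  0.3802  0.3022  1.4926  0.0001  0.5716] F [ 0.6507  1.0689 -3.4294] T [-0.0119  0.0081 -0.0001] w 0.0149
rows-units shift [13.3919 12.5419  0.0145]
```

View pics/s3.png

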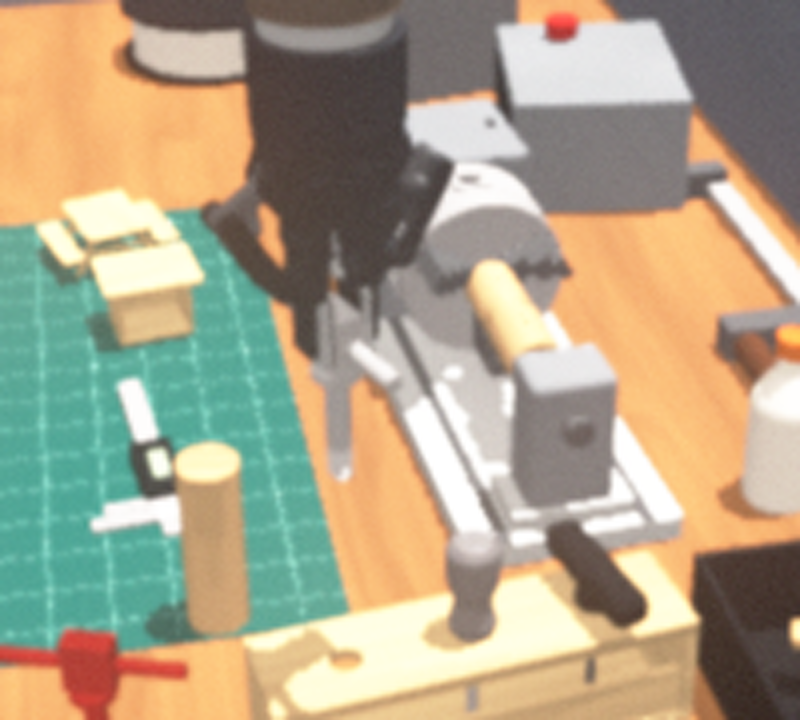

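View pics/t3.png

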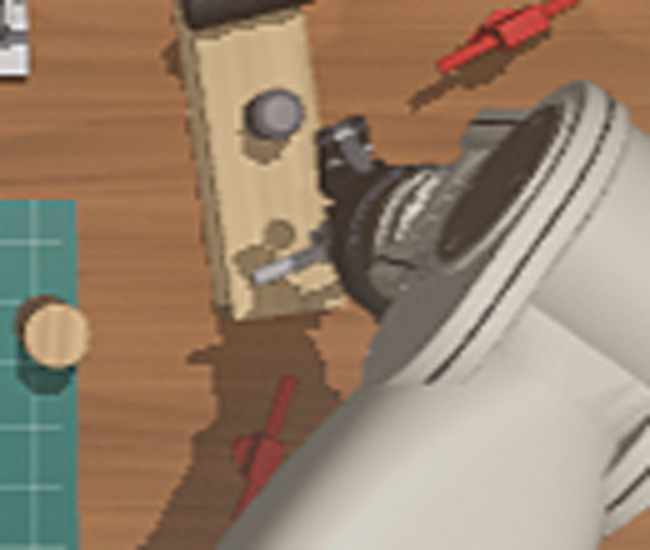

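```bash
python3 - <<'E'
from h import *
t=bot.camera("top");s=bot.camera("side");st()
print("hole",atz(t,355.5,236.5,.075),atz(s,266,284.3,.075))
print("tip pred",proj(s,[.4688,-.3312,.197]),"head",proj(s,[.4688,-.3312,.282]))
im=s["img"][:,:,::-1];c=im[190:250,240:300]
cv2.imwrite("pics/s3z.png",cv2.resize(c,None,fx=10,fy=10,interpolation=cv2.INTER_CUBIC))
E
```

```text
t 6.5 pos [ 0.4682 -0.3309  0.2889] psi 22.0 zax [-0.0023  0.0017 -1.    ] j [-0.6152  0.3815  0.3003  1.4924  0.      0.5716] F [-0.125   0.3113 -3.3439] T [-0.0268 -0.0241 -0.0451] w 0.0153
hole [ 0.4689 -0.3308  0.075 ] [ 0.4683 -0.3314  0.075 ]
tip pred [264.4846 239.0139] head [263.1444 203.8878]
```

View pics/s3z.png

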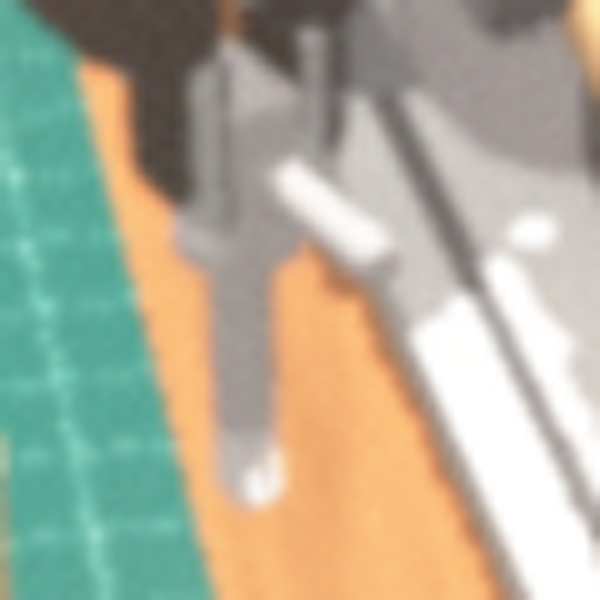

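```bash
python3 -m handwheel '[{"dx":0.5,"dy":0.5,"dz":0,"ax":0,"ay":0,"az":0},{"dx":1,"dy":0.95,"dz":0,"ax":0,"ay":0,"az":0},{"dx":1,"dy":0.95,"dz":0,"ax":0,"ay":0,"az":0},{"dx":1,"dy":0.95,"dz":0,"ax":0,"ay":0,"az":0},{"dx":1,"dy":0.95,"dz":0,"ax":0,"ay":0,"az":0},{"dx":1,"dy":0.95,"dz":0,"ax":0,"ay":0,"az":0},{"dx":1,"dy":0.95,"dz":0,"ax":0,"ay":0,"az":0},{"dx":1,"dy":0.95,"dz":0,"ax":0,"ay":0,"az":0},{"dx":1,"dy":0.95,"dz":0,"ax":0,"ay":0,"az":0},{"dx":1,"dy":0.95,"dz":0,"ax":0,"ay":0,"az":0},{"dx":1,"dy":0.95,"dz":0,"ax":0,"ay":0,"az":0},{"dx":1,"dy":0.95,"dz":0,"ax":0,"ay":0,"az":0}]'; python3 -m handwheel '[{"dx":0.9,"dy":0.8,"dz":0,"ax":0,"ay":0,"az":0},{"dx":0.9,"dy":0.7,"dz":0,"ax":0,"ay":0,"az":0},{"dx":0,"dy":0,"dz":0,"ax":0,"ay":0,"az":-1},{"dx":0,"dy":0,"dz":0,"ax":0,"ay":0,"az":-1},{"dx":0,"dy":0,"dz":0,"ax":0,"ay":0,"az":-1},{"dx":0,"dy":0,"dz":0,"ax":0,"ay":0,"az":-1},{"dx":0,"dy":0,"dz":0,"ax":0,"ay":0,"az":-1},{"dx":0,"dy":0,"dz":0,"ax":0,"ay":0,"az":-1},{"dx":0,"dy":0,"dz":0,"ax":0,"ay":0,"az":-1},{"dx":0,"dy":0,"dz":0,"ax":0,"ay":0,"az":-1},{"dx":0,"dy":0,"dz":0,"ax":0,"ay":0,"az":-1},{"dx":0,"dy":0,"dz":0,"ax":0,"ay":0,"az":-1}]';python3 -m handwheel '[{"dx":0,"dy":0,"dz":0,"ax":0,"ay":0,"az":-1},{"dx":0,"dy":0,"dz":0,"ax":0,"ay":0,"az":-1},{"dx":0,"dy":0,"dz":0,"ax":0,"ay":0,"az":0}]'
python3 - <<'E'
from h import *
st([.634,.0967,.27])
p=bot.camera("side");save(p,"s4.png",(240,90,340,190),6);q=bot.camera("top");save(q,"t4.png",(150,130,300,230),5)
for z in (.177,.262):print(proj(p,[.634,.0967,z]),proj(q,[.634,.0967,z]))
E
```

```text
clock: 7.7
eef_pos: [0.6148, 0.0392, 0.2892]
tool_rot: [0.559, 0.829, -0.001, -0.001]
ft_force: [1.3, -0.5, -2.6]
grip_width: 0.0153
clock: 8.9
eef_pos: [0.6324, 0.0935, 0.289]
tool_rot: [-0.159, 0.987, 0.0, -0.001]
ft_force: [0.3, -0.4, -2.6]
grip_width: 0.0152
clock: 9.2
eef_pos: [0.6324, 0.0935, 0.2891]
tool_rot: [-0.302, 0.953, 0.0, -0.001]
ft_force: [-0.1, -0.3, -3.4]
grip_width: 0.0151
t 9.2 pos [0.6324 0.0935 0.2891] psi 125.12 zax [-0.0021 -0.0003 -1.    ] j [ 0.1468  0.5284  0.5293  1.5737  0.     -0.4661] F [-0.0671 -0.2924 -3.4477] T [-0.029  -0.0639 -0.0704] w 0.0151
rows-units shift [-0.1261  0.0661  0.7654]
[296.8433 157.6742] [216.4138 180.7405]
[296.9806 130.6799] [211.7562 177.0523]
```

View pics/s4.png

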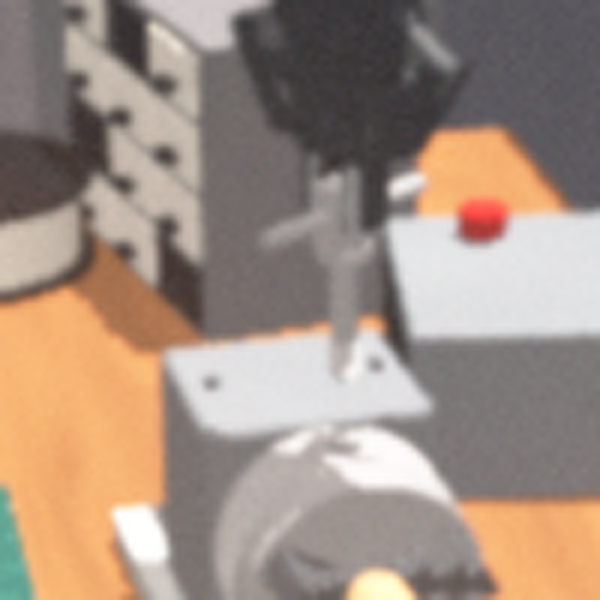

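View pics/t4.png

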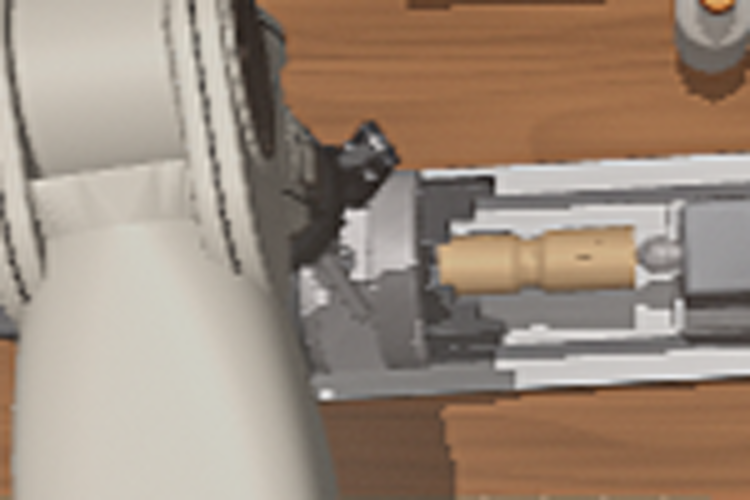

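```bash
python3 - <<'E'
from h import *
t=bot.camera("top");s=bot.camera("side")
for n,p,c in(("top",t,(211,175,225,187)),("side",s,(290,158,304,170))):
    g=cv2.cvtColor(cv2.imread(f"pics/{n}0.png"),cv2.COLOR_BGR2GRAY)[c[1]:c[3],c[0]:c[2]].astype(float)
    print(g.astype(int))
    w=np.clip(np.percentile(g,60)-25-g,0,None)
    n_,l=cv2.connectedComponents((w>0).astype(np.uint8))
    vv,uu=np.mgrid[c[1]:c[3],c[0]:c[2]]
    for i in range(1,n_):
        m=l==i
        if m.sum()>4:
            for W in(w*m,m*1.):
                u=(W*uu).sum()/W.sum();v=(W*vv).sum()/W.sum();print(n,m.sum(),u,v,atz(p,u,v,.1575))
E
```

```text
[[170 194 203 202 202 201 201 201 200 203 206 209 182 171]
 [173 195 204 201 201 202 201 201 201 201 205 210 184 174]
 [182 197 202 201 203 206 206 205 206 204 205 208 180 176]
 [181 197 203 205 207 209 199 192 204 208 205 206 173 177]
 [191 199 206 210 191 123 109 112 124 193 209 209 173 180]
 [195 200 206 199 156 122  85  74 105 128 190 208 155 172]
 [205 203 206 181 126  74  58  66  84 117 194 213 177 185]
 [208 208 210 177 118  70 111 129 122 119 182 209 178 182]
 [205 205 209 196 151 100 113 122 118 127 194 212 172 182]
 [198 186 197 210 184 138 119 117 133 183 205 210 171 176]
 [189 184 199 205 210 206 172 159 200 209 204 207 170 166]
 [183 187 199 203 204 207 208 209 206 203 203 205 165 160]]
top 34 217.5266442630821 181.40998559769562 [0.63431704 0.09629944 0.1575    ]
top 34 217.5 181.7058823529412 [0.63342522 0.09636978 0.1575    ]
top 6 223.5 185.26923076923077 [0.62271393 0.07827918 0.1575    ]
top 6 223.33333333333334 184.83333333333334 [0.62402553 0.07879134 0.1575    ]
[[205 207 202 203 204 204 202 203 196 200 198 195 193 186]
 [201 201 201 198 197 191 191 188 185 183 
[... 224 characters left out ...]
201 207 215 231 240 241 240]
 [234 216 227 234 211 169 150 150 159 177 222 239 243 241]
 [238 232 227 231 220 182 166 160 165 186 222 235 238 240]
 [242 239 233 222 225 222 220 214 207 205 216 218 226 234]
 [243 242 236 214 201 217 225 234 234 232 232 232 234 239]
 [243 241 236 229 227 229 234 239 240 239 240 240 239 240]
 [239 238 235 235 236 238 239 239 242 242 241 239 241 240]]
side 47 298.7586206896552 159.6373748609566 [0.64603429 0.12327544 0.1575    ]
side 47 296.6170212765957 159.27659574468086 [0.64022675 0.12725605 0.1575    ]
side 13 296.9140049140049 164.4004914004914 [0.63310961 0.09134264 0.1575    ]
side 13 297.0769230769231 164.3846153846154 [0.63360913 0.09134605 0.1575    ]
```

```bash
python3 -c "
from h import *
st([.6335,.0957,.256])"
```

```text
t 9.4 pos [0.6326 0.0936 0.2899] psi 125.01 zax [-0.0008 -0.0001 -1.    ] j [ 0.1469  0.5278  0.53    1.5738  0.     -0.4642] F [-0.2857  0.2273 -2.5977] T [-0.003  -0.0078  0.0303] w 0.0153
rows-units shift [-0.0777  0.0484  1.3543]
```

```bash
python3 -m handwheel '[{"dx":-0.08,"dy":0.05,"dz":0.35,"ax":0,"ay":0,"az":0},{"dx":0,"dy":0,"dz":0.5,"ax":0,"ay":0,"az":0},{"dx":0,"dy":0,"dz":0.5,"ax":0,"ay":0,"az":0},{"dx":0,"dy":0,"dz":0,"ax":0,"ay":0,"az":0}]'
python3 - <<'E'
from h import *
st([.6335,.0957,.256])
p=bot.camera("side");save(p,"s5.png",(260,110,340,180),7);q=bot.camera("top");save(q,"t5.png",(190,150,260,210),8)
print(proj(p,[.6335,.0957,.1575]),proj(q,[.6335,.0957,.1575]))
E
```

```text
clock: 9.8
eef_pos: [0.6324, 0.0958, 0.2536]
tool_rot: [-0.302, 0.953, 0.0, -0.003]
ft_force: [0.2, 0.2, -2.4]
grip_width: 0.0148
t 9.8 pos [0.6324 0.0958 0.2536] psi 125.1 zax [-0.005  -0.0007 -1.    ] j [ 0.1503  0.5337  0.4471  1.4892  0.     -0.4623] F [ 0.156   0.2311 -2.4039] T [0.0426 0.0226 0.0425] w 0.0148
rows-units shift [-0.0338 -0.0264 -0.0963]
[296.7231 163.7805] [217.7237 181.6813]
```

View pics/s5.png

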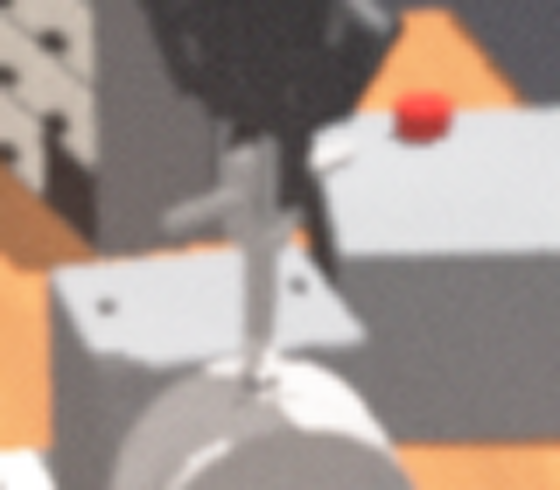

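View pics/t5.png

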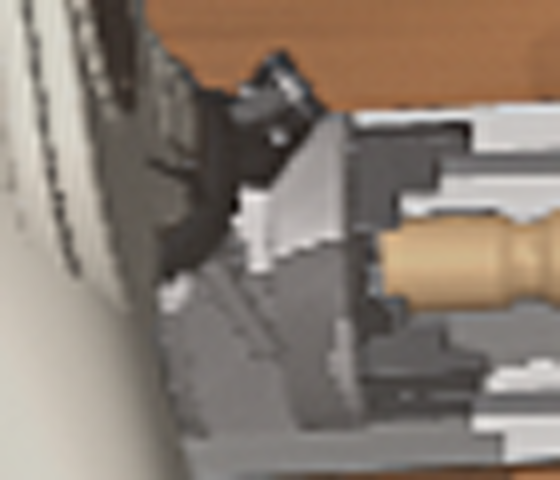

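```bash
Z='python3 -m handwheel'; python3 -m handwheel '[{"dx":0,"dy":0,"dz":0.08,"ax":0,"ay":0,"az":0},{"dx":0,"dy":0,"dz":0.08,"ax":0,"ay":0,"az":0}]';python3 -m handwheel '[{"dx":0,"dy":0,"dz":0.08,"ax":0,"ay":0,"az":0},{"dx":0,"dy":0,"dz":0,"ax":0,"ay":0,"az":0}]';python3 -m handwheel '[{"dx":0,"dy":0,"dz":0.08,"ax":0,"ay":0,"az":0},{"dx":0,"dy":0,"dz":0,"ax":0,"ay":0,"az":0}]'
python3 -c "
from h import *
st([.6335,.0957,.2465])"
```

```text
clock: 10.1
eef_pos: [0.6341, 0.0959, 0.2533]
tool_rot: [-0.302, 0.953, -0.0, 0.001]
ft_force: [1.0, 0.1, -2.6]
grip_width: 0.0152
clock: 10.3
eef_pos: [0.6336, 0.0958, 0.2504]
tool_rot: [-0.302, 0.953, 0.0, -0.0]
ft_force: [0.1, -0.1, -2.6]
grip_width: 0.0149
clock: 10.5
eef_pos: [0.6336, 0.0957, 0.2483]
tool_rot: [-0.302, 0.953, 0.0, -0.0]
ft_force: [0.7, 0.3, -2.9]
grip_width: 0.015
t 10.5 pos [0.6336 0.0957 0.2483] psi 125.13 zax [-0.0004 -0.0001 -1.    ] j [ 0.15    0.5331  0.4325  1.4706  0.     -0.4632] F [ 0.7442  0.2917 -2.8939] T [ 0.0233 -0.0041  0.0149] w 0.015
rows-units shift [0.0031 0.0004 0.0709]
```

Inside or about at the bore, no contact yet. Continue in 1 mm steps.

```bash
python3 -m handwheel '[{"dx":0,"dy":0,"dz":0.05,"ax":0,"ay":0,"az":0},{"dx":0,"dy":0,"dz":0,"ax":0,"ay":0,"az":0}]';python3 -m handwheel '[{"dx":0,"dy":0,"dz":0.04,"ax":0,"ay":0,"az":0},{"dx":0,"dy":0,"dz":0,"ax":0,"ay":0,"az":0}]';python3 -m handwheel '[{"dx":0,"dy":0,"dz":0.04,"ax":0,"ay":0,"az":0},{"dx":0,"dy":0,"dz":0,"ax":0,"ay":0,"az":0}]'
```

```text
clock: 10.7
eef_pos: [0.6336, 0.0958, 0.2471]
tool_rot: [-0.302, 0.953, 0.0, -0.0]
ft_force: [0.0, 1.1, -2.3]
grip_width: 0.0151
clock: 10.9
eef_pos: [0.6337, 0.0958, 0.2462]
tool_rot: [-0.302, 0.953, -0.0, -0.0]
ft_force: [-0.2, 0.1, -2.5]
grip_width: 0.0154
clock: 11.1
eef_pos: [0.6336, 0.0957, 0.2454]
tool_rot: [-0.302, 0.953, -0.0, -0.0]
ft_force: [-1.3, -0.6, -1.9]
grip_width: 0.0151
```

```bash
python3 -m handwheel '[{"dx":0,"dy":0,"dz":0.04,"ax":0,"ay":0,"az":0},{"dx":0,"dy":0,"dz":0,"ax":0,"ay":0,"az":0}]';python3 -m handwheel '[{"dx":0,"dy":0,"dz":0.04,"ax":0,"ay":0,"az":0},{"dx":0,"dy":0,"dz":0,"ax":0,"ay":0,"az":0}]'
```

```text
clock: 11.3
eef_pos: [0.6336, 0.0957, 0.2448]
tool_rot: [-0.302, 0.953, -0.0, 0.0]
ft_force: [-1.5, -0.6, 0.6]
grip_width: 0.0151
clock: 11.5
eef_pos: [0.6337, 0.0957, 0.2444]
tool_rot: [-0.302, 0.953, -0.0, 0.001]
ft_force: [-1.3, -0.9, 4.8]
grip_width: 0.0151
```

```bash
python3 -m handwheel '[{"dx":0,"dy":0,"dz":0.02,"ax":0,"ay":0,"az":0.3},{"dx":0,"dy":0,"dz":0,"ax":0,"ay":0,"az":0.3},{"dx":0,"dy":0,"dz":0,"ax":0,"ay":0,"az":0.3},{"dx":0,"dy":0,"dz":0,"ax":0,"ay":0,"az":0.3}]';python3 -m handwheel '[{"dx":0,"dy":0,"dz":0,"ax":0,"ay":0,"az":0.3},{"dx":0,"dy":0,"dz":0,"ax":0,"ay":0,"az":0.3},{"dx":0,"dy":0,"dz":0,"ax":0,"ay":0,"az":0.3},{"dx":0,"dy":0,"dz":0,"ax":0,"ay":0,"az":0.3}]'
python3 -c "
from h import *
st([.6335,.0957,.2465])"
```

```text
clock: 11.9
eef_pos: [0.6335, 0.0957, 0.2439]
tool_rot: [-0.214, 0.977, -0.0, 0.0]
ft_force: [-2.7, -0.2, 5.5]
grip_width: 0.015
clock: 12.3
eef_pos: [0.6335, 0.0956, 0.2441]
tool_rot: [-0.125, 0.992, -0.0, 0.0]
ft_force: [-2.4, -1.5, 5.6]
grip_width: 0.015
t 12.3 pos [0.6335 0.0956 0.2441] psi 104.41 zax [ 0.0008 -0.0003 -1.    ] j [ 0.1499  0.5326  0.4207  1.4582 -0.0004 -0.1015] F [-2.3667 -1.4843  5.5772] T [-0.337   0.9108  0.0763] w 0.015
rows-units shift [-0.0033  0.0049 -0.0979]
```

```bash
python3 -m handwheel '[{"dx":0.04,"dy":0,"dz":0,"ax":0,"ay":0,"az":0.3},{"dx":0,"dy":0,"dz":0,"ax":0,"ay":0,"az":0.3}]';python3 -m handwheel '[{"dx":0.04,"dy":-0.02,"dz":0,"ax":0,"ay":0,"az":0.3},{"dx":0,"dy":0,"dz":0,"ax":0,"ay":0,"az":0.3}]'
python3 -c "
from h import *
st([.6335,.0957,.2465])"
```

```text
clock: 12.5
eef_pos: [0.6331, 0.0953, 0.2443]
tool_rot: [-0.081, 0.997, -0.0, 0.001]
ft_force: [-2.2, -1.3, 7.1]
grip_width: 0.0147
clock: 12.7
eef_pos: [0.6327, 0.095, 0.2445]
tool_rot: [-0.036, 0.999, 0.0, 0.002]
ft_force: [-1.2, -0.0, 5.3]
grip_width: 0.0148
t 12.7 pos [0.6327 0.095  0.2445] psi 94.09 zax [ 0.0039  0.0006 -1.    ] j [0.149  0.528  0.4144 1.4533 0.0001 0.0776] F [-1.1929 -0.0411  5.3305] T [-0.1242  0.2028  0.0605] w 0.0148
rows-units shift [-0.0323  0.026  -0.0801]
```

```bash
for i in 1 ; do python3 -m handwheel '[{"dx":0,"dy":0,"dz":0,"ax":0,"ay":0,"az":0.3},{"dx":0,"dy":0,"dz":0,"ax":0,"ay":0,"az":0.3}]'; done; python3 -m handwheel '[{"dx":0,"dy":0,"dz":0,"ax":0,"ay":0,"az":0.3},{"dx":0,"dy":0,"dz":0,"ax":0,"ay":0,"az":0.3}]'; python3 -m handwheel '[{"dx":0,"dy":0,"dz":0,"ax":0,"ay":0,"az":0.3},{"dx":0,"dy":0,"dz":0,"ax":0,"ay":0,"az":0.3}]'; python3 -m handwheel '[{"dx":0,"dy":0,"dz":0,"ax":0,"ay":0,"az":0.3},{"dx":0,"dy":0,"dz":0,"ax":0,"ay":0,"az":0.3}]'
python3 -c "
from h import *
st([.6335,.0957,.2465])"
```

```text
clock: 12.9
eef_pos: [0.6328, 0.095, 0.2446]
tool_rot: [0.009, 1.0, 0.0, 0.002]
ft_force: [-1.2, -0.6, 5.9]
grip_width: 0.0152
clock: 13.1
eef_pos: [0.6328, 0.0949, 0.2446]
tool_rot: [0.054, 0.999, 0.0, 0.002]
ft_force: [-1.0, -1.2, 5.2]
grip_width: 0.0149
clock: 13.3
eef_pos: [0.6328, 0.0949, 0.2445]
tool_rot: [0.099, 0.995, 0.0, 0.002]
ft_force: [-0.5, -0.8, 5.4]
grip_width: 0.0153
clock: 13.5
eef_pos: [0.6327, 0.0948, 0.2444]
tool_rot: [0.144, 0.99, 0.0, 0.002]
ft_force: [-1.3, -1.8, 5.2]
grip_width: 0.0154
t 13.5 pos [0.6327 0.0948 0.2444] psi 73.46 zax [ 0.0037  0.0002 -1.    ] j [ 0.1489  0.5282  0.4145  1.4535 -0.0004  0.4377] F [-1.3386 -1.8197  5.2209] T [-0.2247  0.2385 -0.0049] w 0.0154
rows-units shift [-0.0192  0.0426 -0.0828]
```

```bash
python3 -m handwheel '[{"dx":0,"dy":0,"dz":0,"ax":0,"ay":0,"az":0.3},{"dx":0,"dy":0,"dz":0,"ax":0,"ay":0,"az":0.3}]'; python3 -m handwheel '[{"dx":0,"dy":0,"dz":0,"ax":0,"ay":0,"az":0.3},{"dx":0,"dy":0,"dz":0,"ax":0,"ay":0,"az":0.3}]'; python3 -m handwheel '[{"dx":0,"dy":0,"dz":0,"ax":0,"ay":0,"az":0.3},{"dx":0,"dy":0,"dz":0,"ax":0,"ay":0,"az":0.3}]'; python3 -m handwheel '[{"dx":0,"dy":0,"dz":0,"ax":0,"ay":0,"az":0.3},{"dx":0,"dy":0,"dz":0,"ax":0,"ay":0,"az":0.3}]';python3 -m handwheel '[{"dx":0,"dy":0,"dz":0,"ax":0,"ay":0,"az":0.3},{"dx":0,"dy":0,"dz":0,"ax":0,"ay":0,"az":0.3}]'; python3 -m handwheel '[{"dx":0,"dy":0,"dz":0,"ax":0,"ay":0,"az":0.3},{"dx":0,"dy":0,"dz":0,"ax":0,"ay":0,"az":0.3}]'; python3 -m handwheel '[{"dx":0,"dy":0,"dz":0,"ax":0,"ay":0,"az":0.3},{"dx":0,"dy":0,"dz":0,"ax":0,"ay":0,"az":0.3}]'
python3 -c "
from h import *
st([.6335,.0957,.2465])"
```

```text
clock: 13.7
eef_pos: [0.6327, 0.0948, 0.2442]
tool_rot: [0.188, 0.982, 0.0, 0.002]
ft_force: [0.6, 0.1, 3.8]
grip_width: 0.0148
clock: 13.9
eef_pos: [0.6325, 0.0948, 0.2435]
tool_rot: [0.232, 0.973, 0.0, 0.001]
ft_force: [1.0, -0.9, 0.2]
grip_width: 0.0154
clock: 14.1
eef_pos: [0.6326, 0.0946, 0.2427]
tool_rot: [0.276, 0.961, 0.0, 0.001]
ft_force: [0.1, -0.3, -1.4]
grip_width: 0.0151
clock: 14.3
eef_pos: [0.6323, 0.0946, 0.2422]
tool_rot: [0.319, 0.948, -0.0, 0.0]
ft_force: [0.8, -1.0, -1.7]
grip_width: 0.0151
clock: 14.5
eef_pos: [0.6321, 0.0946, 0.242]
tool_rot: [0.361, 0.933, -0.0, 0.0]
ft_force: [0.3, -1.1, -2.3]
grip_width: 0.0151
clock: 14.7
eef_pos: [0.6323, 0.0945, 0.242]
tool_rot: [0.403, 0.915, -0.0, 0.0]
ft_force: [0.7, -1.8, -1.9]
grip_width: 0.015
clock: 14.9
eef_pos: [0.6324, 0.0945, 0.242]
tool_rot: [0.443, 0.896, -0.0, 0.0]
ft_force: [1.6, -1.2, -3.2]
grip_width: 0.0149
t 14.9 pos [0.6324 0.0945 0.242 ] psi 37.35 zax [ 0.0006 -0.001  -1.    ] j [ 0.1487  0.5307  0.4124  1.452  -0.001   1.0676] F [ 1.6288 -1.1545 -3.1759] T [-0.3705 -0.3351  0.0441] w 0.0149
rows-units shift [ 0.0133  0.0632 -0.1803]
```

```bash
python3 -m handwheel '[{"dx":0,"dy":0,"dz":0.06,"ax":0,"ay":0,"az":0},{"dx":0,"dy":0,"dz":0,"ax":0,"ay":0,"az":0}]'; python3 -m handwheel '[{"dx":0,"dy":0,"dz":0.06,"ax":0,"ay":0,"az":0},{"dx":0,"dy":0,"dz":0,"ax":0,"ay":0,"az":0}]'
python3 -c "
from h import *
st([.6335,.0957,.2465])"
```

```text
clock: 15.1
eef_pos: [0.6324, 0.0945, 0.2412]
tool_rot: [0.442, 0.897, -0.0, 0.001]
ft_force: [2.0, -1.6, -0.7]
grip_width: 0.0151
clock: 15.3
eef_pos: [0.6323, 0.0946, 0.2402]
tool_rot: [0.442, 0.897, 0.0, 0.001]
ft_force: [2.0, -2.9, 0.9]
grip_width: 0.0151
t 15.3 pos [0.6323 0.0946 0.2402] psi 37.48 zax [ 0.0017 -0.0005 -1.    ] j [ 0.1488  0.5299  0.4066  1.4459 -0.0007  1.0654] F [ 1.9733 -2.9049  0.8529] T [-0.6419 -0.4859  0.0196] w 0.0151
rows-units shift [ 0.0067  0.0651 -0.2508]
```

```bash
python3 -m handwheel '[{"dx":-0.03,"dy":0,"dz":0.04,"ax":0,"ay":0,"az":-0.1},{"dx":0,"dy":0,"dz":0,"ax":0,"ay":0,"az":0}]'; python3 -m handwheel '[{"dx":-0.01,"dy":0,"dz":0.06,"ax":0,"ay":0,"az":0},{"dx":0,"dy":0,"dz":0,"ax":0,"ay":0,"az":0}]'
python3 -c "
from h import *
st([.6335,.0957,.2465])"
```

```text
clock: 15.5
eef_pos: [0.6325, 0.0944, 0.2391]
tool_rot: [0.435, 0.9, 0.0, 0.0]
ft_force: [0.4, -1.3, 3.9]
grip_width: 0.0151
clock: 15.7
eef_pos: [0.6325, 0.0943, 0.2375]
tool_rot: [0.436, 0.9, 0.0, 0.0]
ft_force: [1.8, -0.8, 3.3]
grip_width: 0.0149
t 15.7 pos [0.6325 0.0943 0.2375] psi 38.34 zax [ 0.0006  0.0005 -1.    ] j [0.1478 0.5317 0.4026 1.441  0.0004 1.0494] F [ 1.836  -0.8418  3.263 ] T [-0.3732 -0.2465  0.0691] w 0.0149
rows-units shift [ 0.0203  0.0652 -0.3585]
```

```bash
python3 -m handwheel '[{"dx":-0.01,"dy":0,"dz":0.06,"ax":0,"ay":0,"az":-0.05},{"dx":0,"dy":0,"dz":0.03,"ax":0,"ay":0,"az":0}]'; python3 -m handwheel '[{"dx":0,"dy":0,"dz":0.06,"ax":0,"ay":0,"az":0},{"dx":0,"dy":0,"dz":0,"ax":0,"ay":0,"az":0}]'
python3 -c "
from h import *
st([.6335,.0957,.2465])"
```

```text
clock: 15.9
eef_pos: [0.6326, 0.0942, 0.2353]
tool_rot: [0.432, 0.902, 0.0, 0.0]
ft_force: [0.0, -0.9, 5.0]
grip_width: 0.0153
clock: 16.1
eef_pos: [0.6326, 0.0942, 0.2338]
tool_rot: [0.432, 0.902, 0.0, 0.0]
ft_force: [-0.0, -0.6, 4.4]
grip_width: 0.0147
t 16.1 pos [0.6326 0.0942 0.2338] psi 38.78 zax [ 0.0005  0.0006 -1.    ] j [0.1476 0.5329 0.3949 1.4323 0.0006 1.0416] F [-0.0095 -0.5655  4.4281] T [-0.0688 -0.1416  0.0302] w 0.0147
rows-units shift [ 0.0252  0.0654 -0.5085]
```

```bash
python3 -m handwheel '[{"dx":0,"dy":0,"dz":0.04,"ax":0,"ay":0,"az":0},{"dx":0,"dy":0,"dz":0,"ax":0,"ay":0,"az":0}]'; python3 -m handwheel '[{"dx":0,"dy":0,"dz":0.04,"ax":0,"ay":0,"az":0},{"dx":0,"dy":0,"dz":0,"ax":0,"ay":0,"az":0}]'; python3 -m handwheel '[{"dx":0,"dy":0,"dz":0.04,"ax":0,"ay":0,"az":0},{"dx":0,"dy":0,"dz":0,"ax":0,"ay":0,"az":0}]'
```

```text
clock: 16.3
eef_pos: [0.6326, 0.0942, 0.2331]
tool_rot: [0.432, 0.902, 0.0, 0.0]
ft_force: [0.1, 0.3, 5.9]
grip_width: 0.015
clock: 16.5
eef_pos: [0.6326, 0.0942, 0.2324]
tool_rot: [0.432, 0.902, 0.001, 0.0]
ft_force: [-0.7, -0.3, 7.0]
grip_width: 0.0152
clock: 16.7
eef_pos: [0.6327, 0.0942, 0.2324]
tool_rot: [0.432, 0.902, 0.001, 0.001]
ft_force: [-1.3, -0.8, 10.4]
grip_width: 0.0148
```

```bash
python3 -m handwheel '[{"dx":0,"dy":0,"dz":-0.04,"ax":0,"ay":0,"az":0.3},{"dx":0,"dy":0,"dz":0,"ax":0,"ay":0,"az":0.3}]';  python3 -c "
from h import *
st()";python3 -m handwheel '[{"dx":0,"dy":0,"dz":0,"ax":0,"ay":0,"az":0.3},{"dx":0,"dy":0,"dz":0,"ax":0,"ay":0,"az":0.3}]';python3 -c "
from h import *
st()"
```

```text
clock: 16.9
eef_pos: [0.6326, 0.0942, 0.2324]
tool_rot: [0.473, 0.881, 0.0, 0.0]
ft_force: [0.1, -0.5, 7.0]
grip_width: 0.0149
t 16.9 pos [0.6326 0.0942 0.2324] psi 33.52 zax [ 0.001   0.0005 -1.    ] j [0.1476 0.5328 0.3912 1.4281 0.0004 1.1333] F [ 0.0863 -0.5329  6.9562] T [-0.1999  0.0838  0.0817] w 0.0149
clock: 17.1
eef_pos: [0.6325, 0.0941, 0.2324]
tool_rot: [0.512, 0.859, 0.0, 0.0]
ft_force: [0.2, -0.5, 6.9]
grip_width: 0.0151
t 17.1 pos [0.6325 0.0941 0.2324] psi 28.36 zax [ 0.0008  0.0005 -1.    ] j [0.1475 0.5328 0.3911 1.4283 0.0003 1.2233] F [ 0.1674 -0.5378  6.8997] T [-0.1791  0.1123  0.1086] w 0.0151
```

Turning at ~0.08–0.1 N m, as expected. Continue.

```bash
cat > s.sh <<'E'
python3 -c "
from h import *
o=bot.get_obs();print('  j6',round(o['joint_pos'][5],3),'T',np.round(o['ft_torque'],2))"
E
python3 -m handwheel '[{"dx":0,"dy":0,"dz":0,"ax":0,"ay":0,"az":0.3},{"dx":0,"dy":0,"dz":0,"ax":0,"ay":0,"az":0.3}]'; sh s.sh; python3 -m handwheel '[{"dx":0,"dy":0,"dz":0,"ax":0,"ay":0,"az":0.3},{"dx":0,"dy":0,"dz":0,"ax":0,"ay":0,"az":0.3}]'; sh s.sh; python3 -m handwheel '[{"dx":0,"dy":0,"dz":0,"ax":0,"ay":0,"az":0.3},{"dx":0,"dy":0,"dz":0,"ax":0,"ay":0,"az":0.3}]'; sh s.sh
```

```text
clock: 17.3
eef_pos: [0.6325, 0.0941, 0.2324]
tool_rot: [0.55, 0.835, 0.0, 0.0]
ft_force: [-0.7, -1.0, 7.3]
grip_width: 0.0147
  j6 1.313 T [-0.22  0.16  0.06]
clock: 17.5
eef_pos: [0.6325, 0.094, 0.2324]
tool_rot: [0.587, 0.809, 0.0, 0.0]
ft_force: [-0.7, -1.2, 7.0]
grip_width: 0.015
  j6 1.403 T [-0.2   0.19  0.07]
clock: 17.7
eef_pos: [0.6324, 0.094, 0.2324]
tool_rot: [0.623, 0.782, 0.0, 0.0]
ft_force: [-0.9, -1.1, 7.1]
grip_width: 0.0146
  j6 1.493 T [-0.25  0.22  0.08]
```

```bash

python3 -m handwheel '[{"dx":0,"dy":0,"dz":0,"ax":0,"ay":0,"az":0.3},{"dx":0,"dy":0,"dz":0,"ax":0,"ay":0,"az":0.3}]'|tail -2; sh s.sh; python3 -m handwheel '[{"dx":0,"dy":0,"dz":0,"ax":0,"ay":0,"az":0.3},{"dx":0,"dy":0,"dz":0,"ax":0,"ay":0,"az":0.3}]'|tail -2; sh s.sh; python3 -m handwheel '[{"dx":0,"dy":0,"dz":0,"ax":0,"ay":0,"az":0.3},{"dx":0,"dy":0,"dz":0,"ax":0,"ay":0,"az":0.3}]'|tail -2; sh s.sh; python3 -m handwheel '[{"dx":0,"dy":0,"dz":0,"ax":0,"ay":0,"az":0.3},{"dx":0,"dy":0,"dz":0,"ax":0,"ay":0,"az":0.3}]'|tail -2; sh s.sh
```

```text
ft_force: [-0.1, -0.8, 6.9]
grip_width: 0.0151
  j6 1.583 T [-0.18  0.28  0.05]
ft_force: [-0.3, -0.9, 7.4]
grip_width: 0.0149
  j6 1.673 T [-0.24  0.34  0.07]
ft_force: [-0.9, -1.0, 7.3]
grip_width: 0.0152
  j6 1.763 T [-0.24  0.38  0.16]
ft_force: [-1.0, -1.5, 7.7]
grip_width: 0.0151
  j6 1.853 T [-0.3   0.39  0.13]
```

```bash

python3 -m handwheel '[{"dx":0,"dy":0,"dz":0,"ax":0,"ay":0,"az":0.3},{"dx":0,"dy":0,"dz":0,"ax":0,"ay":0,"az":0.3}]'|tail -2; sh s.sh; python3 -m handwheel '[{"dx":0,"dy":0,"dz":0,"ax":0,"ay":0,"az":0.3},{"dx":0,"dy":0,"dz":0,"ax":0,"ay":0,"az":0.3}]'|tail -2; sh s.sh; python3 -m handwheel '[{"dx":0,"dy":0,"dz":0,"ax":0,"ay":0,"az":0.3},{"dx":0,"dy":0,"dz":0,"ax":0,"ay":0,"az":0.3}]'|tail -2; sh s.sh
```

```text
ft_force: [-1.4, -1.3, 7.6]
grip_width: 0.0147
  j6 1.943 T [-0.29  0.41  0.06]
ft_force: [-1.0, -0.7, 8.1]
grip_width: 0.0151
  j6 2.033 T [-0.23  0.46  0.11]
ft_force: [-1.6, -0.9, 7.8]
grip_width: 0.0152
  j6 2.123 T [-0.3   0.44  0.31]
```

```bash

python3 -m handwheel '[{"dx":0,"dy":0,"dz":0,"ax":0,"ay":0,"az":0.1},{"dx":0,"dy":0,"dz":0,"ax":0,"ay":0,"az":0.1}]'|tail -2; sh s.sh; python3 -m handwheel '[{"dx":0,"dy":0,"dz":0,"ax":0,"ay":0,"az":0.1},{"dx":0,"dy":0,"dz":0,"ax":0,"ay":0,"az":0.1}]'|tail -2; sh s.sh; python3 -m handwheel '[{"dx":0,"dy":0,"dz":0,"ax":0,"ay":0,"az":0.1},{"dx":0,"dy":0,"dz":0,"ax":0,"ay":0,"az":0.1}]'|tail -4; sh s.sh
```

```text
ft_force: [-0.3, -0.8, 8.3]
grip_width: 0.0149
  j6 2.152 T [-0.25  0.43  0.31]
ft_force: [-1.2, -0.7, 8.5]
grip_width: 0.015
  j6 2.181 T [-0.3   0.44  0.47]
eef_pos: [0.632, 0.0941, 0.2324]
tool_rot: [0.858, 0.513, -0.0, -0.0]
ft_force: [-2.1, -1.6, 8.0]
grip_width: 0.0151
  j6 2.211 T [-0.27  0.48  0.44]
```

```bash

python3 -m handwheel '[{"dx":0,"dy":0,"dz":0,"ax":0,"ay":0,"az":0.15},{"dx":0,"dy":0,"dz":0,"ax":0,"ay":0,"az":0.15}]'|tail -2; sh s.sh; python3 -m handwheel '[{"dx":0,"dy":0,"dz":0,"ax":0,"ay":0,"az":0.15},{"dx":0,"dy":0,"dz":0,"ax":0,"ay":0,"az":0.15}]'|tail -2; sh s.sh
python3 - <<'E'
from h import *
st()
p=bot.camera("side");save(p,"s6.png",(260,100,340,180),7);q=bot.camera("top");save(q,"t6.png",(170,140,260,210),8)
E
```

```text
ft_force: [-1.6, -1.7, 7.8]
grip_width: 0.0152
  j6 2.256 T [-0.31  0.51  0.6 ]
ft_force: [-2.2, -1.0, 9.1]
grip_width: 0.0151
  j6 2.301 T [-0.24  0.51  0.53]
t 20.1 pos [0.6319 0.0941 0.2324] psi -33.4 zax [-0.0006  0.0002 -1.    ] j [0.1477 0.5326 0.3907 1.4294 0.0003 2.3014] F [-2.1774 -0.9817  9.0842] T [-0.2387  0.5098  0.5291] w 0.0151
```

View pics/s6.png

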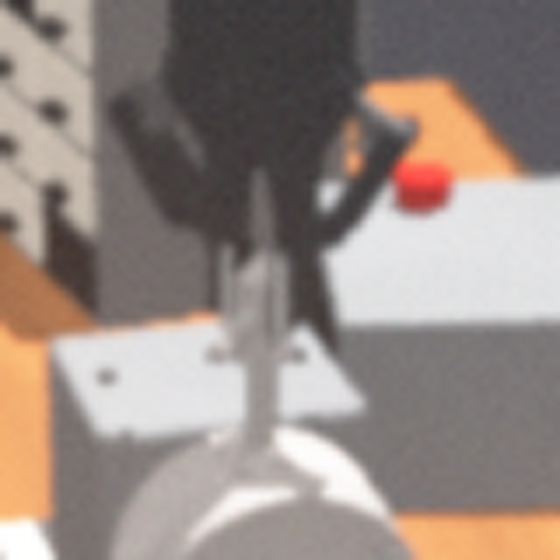

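View pics/t6.png

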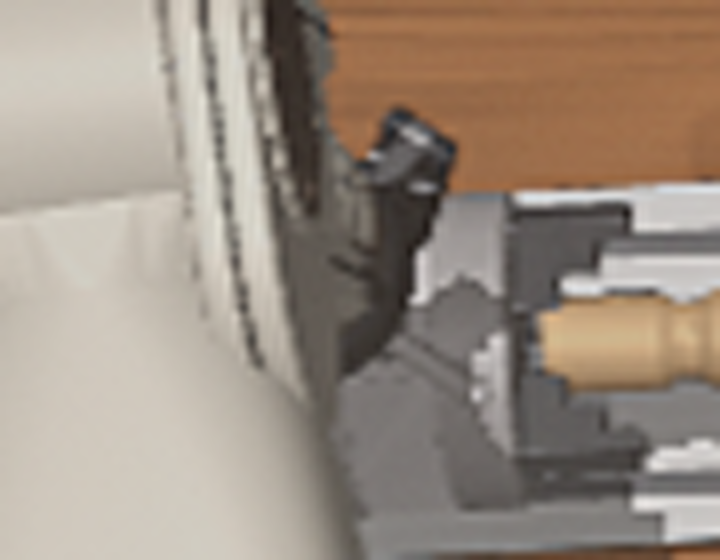

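```bash

python3 -m handwheel '[{"dx":0,"dy":0,"dz":0,"ax":0,"ay":0,"az":0.2},{"dx":0,"dy":0,"dz":0,"ax":0,"ay":0,"az":0.2},{"dx":0,"dy":0,"dz":0,"ax":0,"ay":0,"az":0}]'|tail -2; sh s.sh; python3 -m handwheel '[{"dx":0,"dy":0,"dz":0,"ax":0,"ay":0,"az":0.2},{"dx":0,"dy":0,"dz":0,"ax":0,"ay":0,"az":0.2},{"dx":0,"dy":0,"dz":0,"ax":0,"ay":0,"az":0}]'|tail -2; sh s.sh
```

```text
ft_force: [-2.5, -2.3, 7.7]
grip_width: 0.015
  j6 2.362 T [-0.23  0.58  0.16]
ft_force: [-1.0, -0.4, 8.2]
grip_width: 0.015
  j6 2.421 T [-0.28  0.62  0.48]
```

```bash

python3 - <<'E'
from h import *
st()
p=bot.camera("side");save(p,"s7.png",(270,110,330,170),10);q=bot.camera("top");save(q,"t7.png",(200,165,260,215),12)
c=np.array([.6324,.0945,.2245])
for a in range(20,91,10):
    d=np.array([np.cos(np.radians(a)),np.sin(np.radians(a)),0])*.055
    print(a,[np.round((proj(q,c+k*d)-[200,165]+.5)*12) for k in(-1,0,1)],[np.round((proj(p,c+k*d)-[270,110]+.5)*10) for k in(-1,1)])
E
```

```text
t 20.8 pos [0.6318 0.0941 0.2323] psi -40.24 zax [-0.0008  0.0002 -1.    ] j [0.1477 0.5326 0.3906 1.4296 0.0003 2.4209] F [-1.0193 -0.4132  8.1947] T [-0.2806  0.6172  0.4806] w 0.015
20 [array([259., 396.]), array([182., 178.]), array([105., -39.])] [array([109., 376.]), array([426., 298.])]
30 [array([296., 379.]), array([182., 178.]), array([ 68., -22.])] [array([128., 387.]), array([406., 288.])]
40 [array([330., 356.]), array([182., 178.]), array([35.,  1.])] [array([153., 396.]), array([382., 280.])]
50 [array([359., 327.]), array([182., 178.]), array([ 6., 29.])] [array([181., 403.]), array([355., 274.])]
60 [array([383., 294.]), array([182., 178.]), array([-18.,  62.])] [array([212., 408.]), array([325., 269.])]
70 [array([400., 257.]), array([182., 178.]), array([-36.,  98.])] [array([245., 411.]), array([294., 266.])]
80 [array([411., 218.]), array([182., 178.]), array([-47., 137.])] [array([279., 412.]), array([262., 266.])]
90 [array([415., 178.]), array([182., 178.]), array([-51., 177.])] [array([313., 410.]), array([231., 268.])]
```

View pics/t7.png

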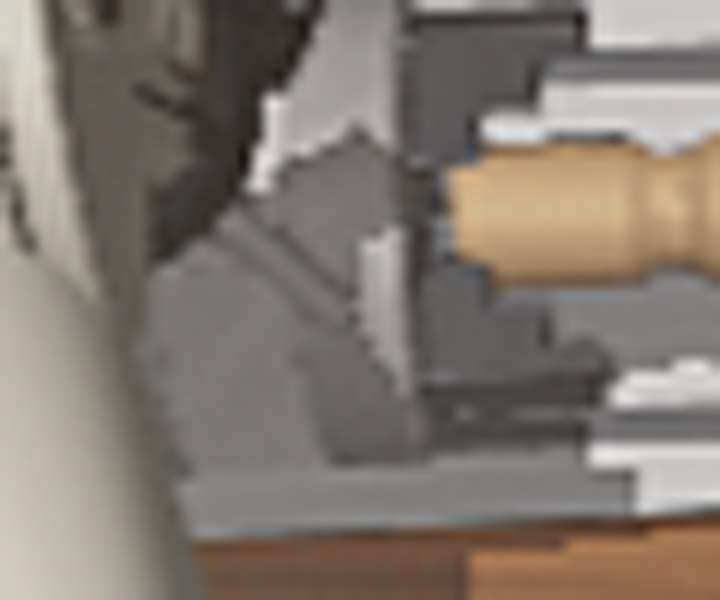

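View pics/s7.png

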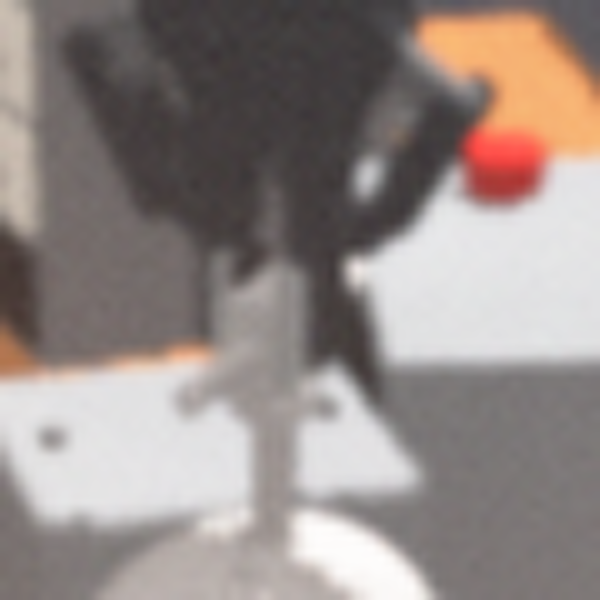

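```bash

for i in 1; do python3 -m handwheel '[{"dx":0,"dy":0,"dz":0,"ax":0,"ay":0,"az":0.2}]'|tail -2; sh s.sh; python3 -m handwheel '[{"dx":0,"dy":0,"dz":0,"ax":0,"ay":0,"az":0.2}]'|tail -2; sh s.sh; python3 -m handwheel '[{"dx":0,"dy":0,"dz":0,"ax":0,"ay":0,"az":0.2}]'|tail -2; sh s.sh;python3 -m handwheel '[{"dx":0,"dy":0,"dz":0,"ax":0,"ay":0,"az":0}]'|tail -2; sh s.sh; python3 -m handwheel '[{"dx":0,"dy":0,"dz":0,"ax":0,"ay":0,"az":0}]'|tail -2; sh s.sh; done
python3 - <<'E'
from h import *
st()
p=bot.camera("side");save(p,"s8.png",(270,110,330,170),10);q=bot.camera("top");save(q,"t8.png",(200,165,260,215),12)
E
```

```text
ft_force: [-0.8, -0.7, 7.5]
grip_width: 0.0149
  j6 2.451 T [-0.19  0.56  0.53]
ft_force: [-1.8, -1.0, 7.7]
grip_width: 0.0149
  j6 2.481 T [-0.28  0.57  0.37]
ft_force: [-3.0, -1.0, 8.5]
grip_width: 0.0151
  j6 2.512 T [-0.25  0.64  0.53]
ft_force: [-2.1, -0.8, 7.3]
grip_width: 0.0151
  j6 2.511 T [-0.25  0.6   0.37]
ft_force: [-2.7, -0.7, 7.7]
grip_width: 0.0151
  j6 2.511 T [-0.21  0.61  0.37]
t 21.4 pos [0.6318 0.0942 0.2324] psi -45.39 zax [-0.0008  0.0003 -1.    ] j [0.1477 0.5325 0.3906 1.4296 0.0004 2.5107] F [-2.6948 -0.7018  7.6905] T [-0.2147  0.6078  0.375 ] w 0.0151
```

View pics/t8.png

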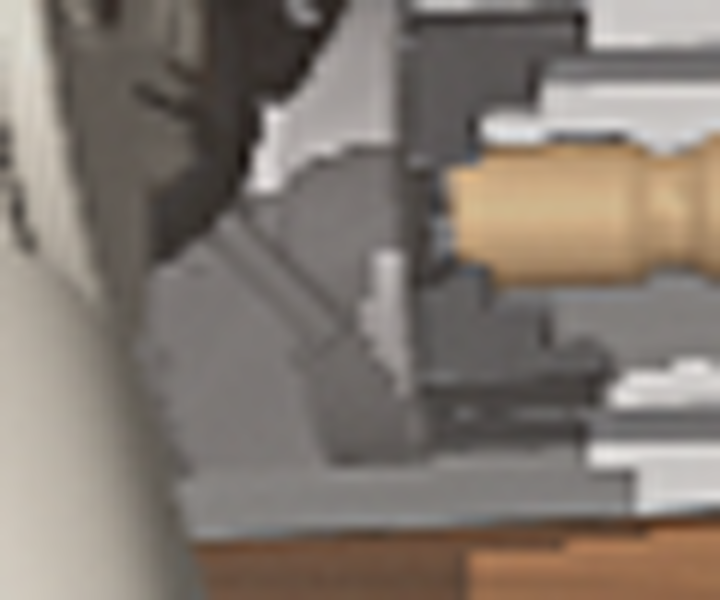

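View pics/s8.png

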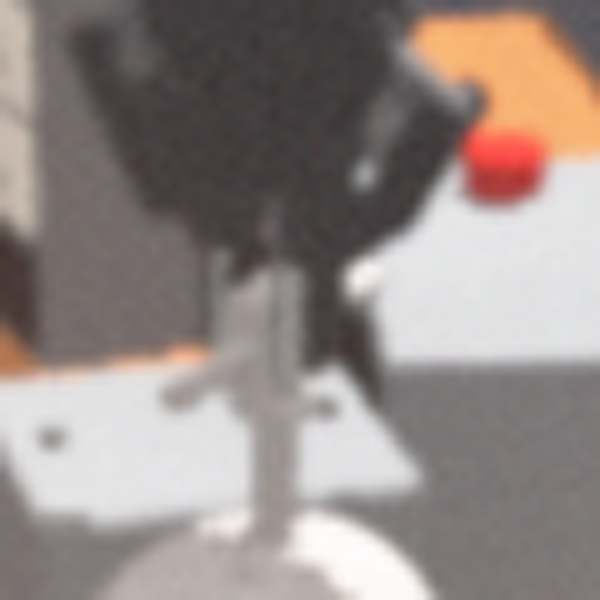

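```bash
cat > s.sh <<'E'
python3 -c "
from h import *
o=bot.get_obs();R=Rot.from_quat(o['tool_rot']).as_matrix();print('  j6',round(o['joint_pos'][5],3),'tau6',round(o['tau'][5],2),'T',np.round(o['ft_torque'],2),'z',round(o['eef_pos'][2],4),'F',np.round(o['ft_force'],1))"
E
for i in 1; do python3 -m handwheel '[{"dx":0,"dy":0,"dz":0,"ax":0,"ay":0,"az":0.3}]'>/dev/null; sh s.sh; python3 -m handwheel '[{"dx":0,"dy":0,"dz":0,"ax":0,"ay":0,"az":0.3}]'>/dev/null; sh s.sh; python3 -m handwheel '[{"dx":0,"dy":0,"dz":0,"ax":0,"ay":0,"az":0.3}]'>/dev/null; sh s.sh;python3 -m handwheel '[{"dx":0,"dy":0,"dz":0,"ax":0,"ay":0,"az":0}]'>/dev/null; sh s.sh; python3 -m handwheel '[{"dx":0,"dy":0,"dz":0,"ax":0,"ay":0,"az":0.3}]'>/dev/null; sh s.sh; done
python3 - <<'E'
from h import *
st()
p=bot.camera("side");save(p,"s9.png",(270,110,330,170),10)
E
```

```text
j6 2.557 tau6 -0.05 T [-0.2   0.6   0.55] z 0.2323 F [-2.4 -0.5  7.8]
  j6 2.602 tau6 -0.15 T [-0.12  0.59  0.22] z 0.2324 F [-2.4 -1.4  8.4]
  j6 2.648 tau6 0.06 T [-0.16  0.62  0.41] z 0.2324 F [-2.6 -0.8  8.5]
  j6 2.647 tau6 0.36 T [-0.12  0.55  0.19] z 0.2323 F [-2.2  0.8  7.4]
  j6 2.692 tau6 -0.04 T [-0.16  0.54  0.47] z 0.2324 F [-2.  -1.   8.9]
t 22.0 pos [0.6318 0.0942 0.2324] psi -55.76 zax [-0.0008  0.0005 -1.    ] j [0.1477 0.5325 0.3906 1.4296 0.0007 2.6918] F [-2.0162 -0.9538  8.9279] T [-0.1607  0.5387  0.4677] w 0.0151
```

View pics/s9.png

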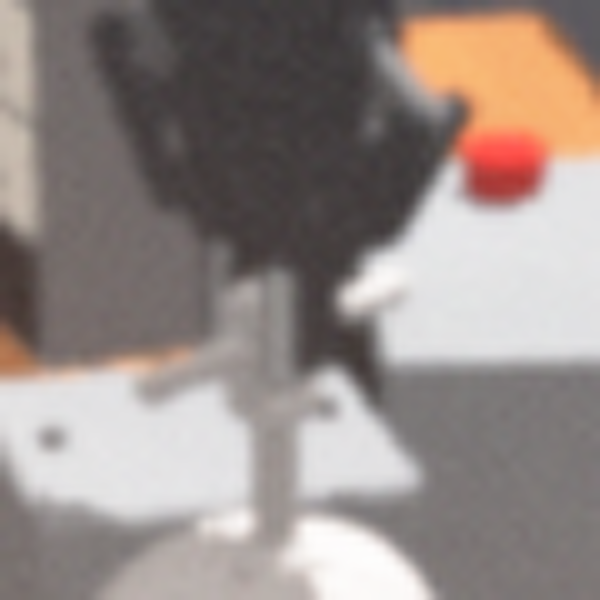

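```bash

for i in 1; do python3 -m handwheel '[{"dx":0,"dy":0,"dz":0,"ax":0,"ay":0,"az":0.4}]'>/dev/null; sh s.sh; python3 -m handwheel '[{"dx":0,"dy":0,"dz":0,"ax":0,"ay":0,"az":0.4}]'>/dev/null; sh s.sh; python3 -m handwheel '[{"dx":0,"dy":0,"dz":0,"ax":0,"ay":0,"az":0.4}]'>/dev/null; sh s.sh;python3 -m handwheel '[{"dx":0,"dy":0,"dz":0,"ax":0,"ay":0,"az":0.4}]'>/dev/null; sh s.sh; python3 -m handwheel '[{"dx":0,"dy":0,"dz":0,"ax":0,"ay":0,"az":0.4}]'>/dev/null; sh s.sh; done
python3 - <<'E'
from h import *
st()
p=bot.camera("side");save(p,"s10.png",(270,110,330,170),10)
q=bot.camera("top");save(q,"t10.png",(200,165,260,215),12)
E
```

```text
j6 2.752 tau6 -0.39 T [-0.13  0.65  0.19] z 0.2324 F [-3.3 -0.1  8.8]
  j6 2.814 tau6 -0.44 T [-0.02  0.64  0.14] z 0.2324 F [-2.6 -1.   7.9]
  j6 2.874 tau6 -0.29 T [-0.13  0.69  0.22] z 0.2324 F [-2.2  1.   8.5]
  j6 2.934 tau6 -0.51 T [-0.07  0.73 -0.02] z 0.2323 F [-3.2 -0.4  7.9]
  j6 2.994 tau6 -0.46 T [-0.09  0.58 -0.06] z 0.2324 F [-2.9  0.6  8.2]
t 22.55 pos [0.6317 0.0944 0.2324] psi -73.08 zax [-0.001  0.001 -1.   ] j [0.1478 0.5325 0.3906 1.4298 0.0012 2.994 ] F [-2.8979  0.6309  8.2457] T [-0.0943  0.585  -0.0579] w 0.0151
```

View pics/s10.png

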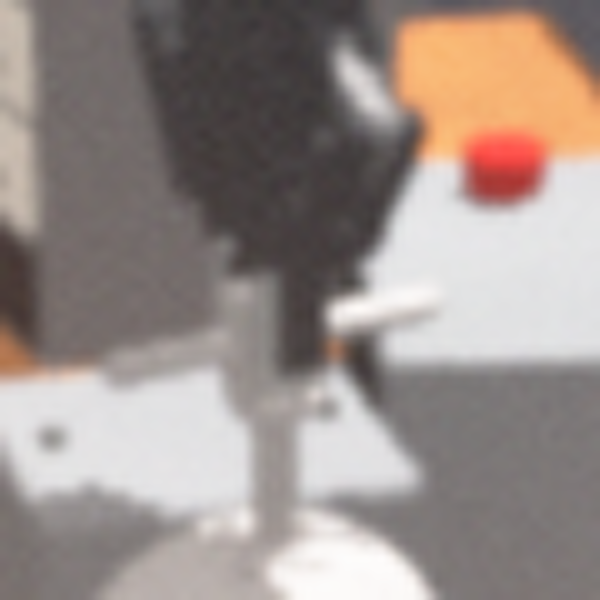

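View pics/t10.png

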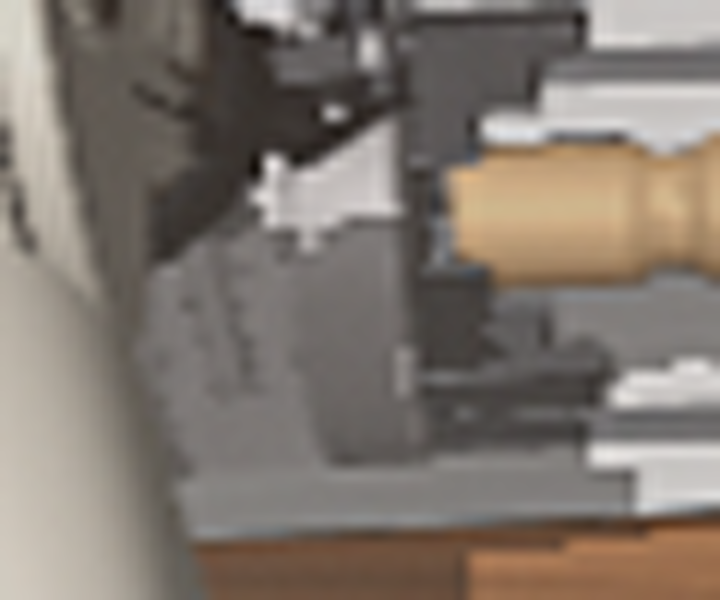

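```bash

for i in 1; do python3 -m handwheel '[{"dx":0,"dy":0,"dz":-0.02,"ax":0,"ay":0,"az":-0.6},{"dx":0,"dy":0,"dz":0,"ax":0,"ay":0,"az":-0.6}]'>/dev/null; sh s.sh; python3 -m handwheel '[{"dx":0,"dy":0,"dz":0,"ax":0,"ay":0,"az":-0.6},{"dx":0,"dy":0,"dz":0,"ax":0,"ay":0,"az":-0.6}]'>/dev/null; sh s.sh; python3 -m handwheel '[{"dx":0,"dy":0,"dz":0,"ax":0,"ay":0,"az":-0.6},{"dx":0,"dy":0,"dz":0,"ax":0,"ay":0,"az":-0.6}]'>/dev/null; sh s.sh; done
```

```text
j6 2.808 tau6 0.65 T [-0.1   0.49 -0.11] z 0.2324 F [-1.8 -1.1  5. ]
  j6 2.628 tau6 0.63 T [-0.13  0.41 -0.12] z 0.2324 F [-2.1 -0.2  7.2]
  j6 2.448 tau6 0.63 T [-0.18  0.38 -0.16] z 0.2324 F [-1.7 -0.3  5.8]
```

```bash
A='[{"dx":0,"dy":0,"dz":0,"ax":0,"ay":0,"az":0.2}]'
python3 -m handwheel '[{"dx":0,"dy":0,"dz":-0.02,"ax":0,"ay":0,"az":0.2}]'>/dev/null; sh s.sh; python3 -m handwheel '[{"dx":0,"dy":0,"dz":0,"ax":0,"ay":0,"az":0.2}]'>/dev/null; sh s.sh; python3 -m handwheel '[{"dx":0,"dy":0,"dz":0,"ax":0,"ay":0,"az":0.2}]'>/dev/null; sh s.sh; python3 -m handwheel '[{"dx":0,"dy":0,"dz":0,"ax":0,"ay":0,"az":0.2}]'>/dev/null; sh s.sh; python3 -m handwheel '[{"dx":0,"dy":0,"dz":0,"ax":0,"ay":0,"az":0.2}]'>/dev/null; sh s.sh; python3 -m handwheel '[{"dx":0,"dy":0,"dz":0,"ax":0,"ay":0,"az":0.2}]'>/dev/null; sh s.sh; python3 -m handwheel '[{"dx":0,"dy":0,"dz":0,"ax":0,"ay":0,"az":0.2}]'>/dev/null; sh s.sh; python3 -m handwheel '[{"dx":0,"dy":0,"dz":0,"ax":0,"ay":0,"az":0.2}]'>/dev/null; sh s.sh
```

```text
j6 2.482 tau6 -0.64 T [-0.1   0.3   0.07] z 0.2324 F [-1.5 -0.4  3.1]
  j6 2.514 tau6 -0.19 T [-0.1   0.52  0.1 ] z 0.2324 F [-2.4  0.3  4.7]
  j6 2.544 tau6 -0.15 T [0.05 0.64 0.05] z 0.2324 F [-1.7  0.3  4.5]
  j6 2.575 tau6 -0.16 T [-0.03  0.63  0.1 ] z 0.2324 F [-1.9 -0.3  5.8]
  j6 2.604 tau6 -0.16 T [-0.02  0.65  0.08] z 0.2324 F [-2.2 -0.7  5.9]
  j6 2.634 tau6 -0.16 T [0.   0.67 0.18] z 0.2324 F [-2.2 -1.   5.8]
  j6 2.664 tau6 -0.16 T [-0.04  0.69  0.09] z 0.2324 F [-2.6 -0.5  4.9]
  j6 2.694 tau6 -0.16 T [-0.02  0.68  0.09] z 0.2324 F [-2.6  0.1  4.4]
```

```bash

python3 -m handwheel '[{"dx":0,"dy":0,"dz":-0.08,"ax":0,"ay":0,"az":0},{"dx":0,"dy":0,"dz":-0.08,"ax":0,"ay":0,"az":0}]'>/dev/null; sh s.sh; python3 -m handwheel '[{"dx":0,"dy":0,"dz":-0.1,"ax":0,"ay":0,"az":0},{"dx":0,"dy":0,"dz":-0.1,"ax":0,"ay":0,"az":0}]'>/dev/null; sh s.sh; python3 -m handwheel '[{"dx":0,"dy":0,"dz":-0.1,"ax":0,"ay":0,"az":0},{"dx":0,"dy":0,"dz":-0.1,"ax":0,"ay":0,"az":0}]'>/dev/null; sh s.sh
```

```text
j6 2.692 tau6 0.06 T [ 0.31 -0.95  0.07] z 0.2327 F [  3.1   0.8 -19.4]
  j6 2.692 tau6 -0.09 T [ 0.51 -1.74 -0.1 ] z 0.2331 F [  5.7   1.6 -38.6]
  j6 2.692 tau6 -0.12 T [ 0.29 -1.61 -0.09] z 0.2353 F [  5.3   0.4 -26.4]
```

```bash

python3 - <<'E'
from h import *
p=bot.camera("side");save(p,"s11.png",(270,110,330,170),10);st()
E
```

```text
t 24.7 pos [0.6306 0.0936 0.2375] psi -55.81 zax [-0.0141 -0.002  -0.9999] j [0.1473 0.54   0.416  1.4611 0.0001 2.6921] F [  2.8347   0.9311 -19.1183] T [ 0.226  -0.5868 -0.0713] w 0.0146
```

View pics/s11.png

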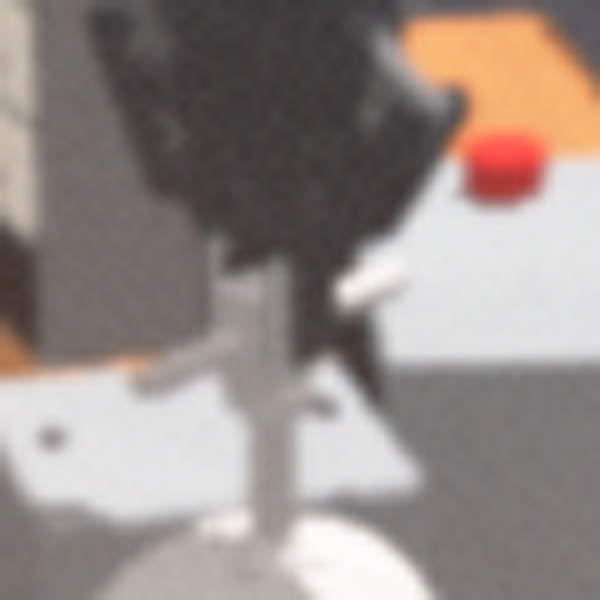

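```bash

python3 -m handwheel '[{"dx":0,"dy":0,"dz":0,"ax":0,"ay":0,"az":0},{"dx":0,"dy":0,"dz":0,"ax":0,"ay":0,"az":0}]'>/dev/null; sh s.sh; python3 -m handwheel '[{"dx":0,"dy":0,"dz":-0.04,"ax":0,"ay":0,"az":0},{"dx":0,"dy":0,"dz":0,"ax":0,"ay":0,"az":0}]'>/dev/null; sh s.sh; python3 -m handwheel '[{"dx":0,"dy":0,"dz":-0.08,"ax":0,"ay":0,"az":0},{"dx":0,"dy":0,"dz":0,"ax":0,"ay":0,"az":0}]'>/dev/null; sh s.sh
```

```text
j6 2.692 tau6 -0.0 T [-0.09  0.67  0.01] z 0.2452 F [-2.7  0.7 -2.9]
  j6 2.692 tau6 0.0 T [ 0.01 -0.02  0.09] z 0.2515 F [ 0.  -0.3 -2.5]
  j6 2.692 tau6 -0.0 T [ 0.03 -0.02 -0.04] z 0.2521 F [-0.3  0.3 -2.5]
```

```bash

python3 -m handwheel '[{"dx":0,"dy":0,"dz":-0.08,"ax":0,"ay":0,"az":-0.9},{"dx":0,"dy":0,"dz":0,"ax":0,"ay":0,"az":-0.9},{"dx":0,"dy":0,"dz":0,"ax":0,"ay":0,"az":-0.9},{"dx":0,"dy":0,"dz":0,"ax":0,"ay":0,"az":-0.9},{"dx":0,"dy":0,"dz":0,"ax":0,"ay":0,"az":-0.9},{"dx":0,"dy":0,"dz":0,"ax":0,"ay":0,"az":-0.9},{"dx":0,"dy":0,"dz":0,"ax":0,"ay":0,"az":-0.9},{"dx":0,"dy":0,"dz":0,"ax":0,"ay":0,"az":0}]'>/dev/null
python3 - <<'E'
from h import *
st([.6326,.0942,.25])
p=bot.camera("side");save(p,"s12.png",(270,100,330,170),8);q=bot.camera("top");save(q,"t12.png",(200,165,260,215),12)
print(8*(proj(p,[.6326,.0942,.161])-[270,100]+.5),8*(proj(p,[.6326,.0942,.246])-[270,100]+.5))
E
```

```text
t 26.1 pos [0.6329 0.0939 0.2524] psi -1.65 zax [ 0.0016  0.0002 -1.    ] j [ 0.1473  0.5285  0.4353  1.476  -0.      1.7469] F [ 0.491  -0.0146 -3.318 ] T [-0.0282  0.0012  0.0206] w 0.0149
rows-units shift [ 0.0113 -0.0112  0.0949]
[216.3526 507.6305] [217.3677 294.0038]
```

View pics/s12.png

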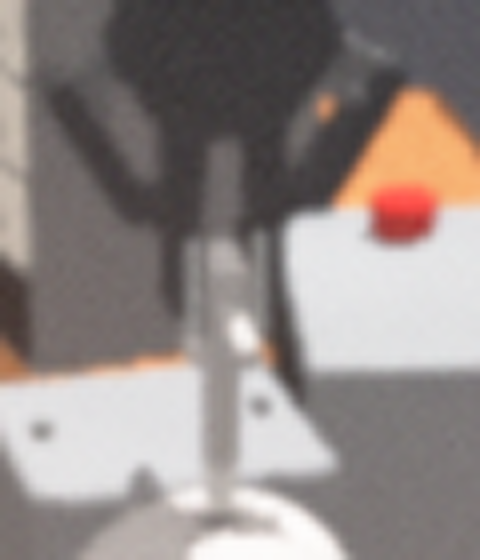

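```bash

python3 -m handwheel '[{"dx":0,"dy":0,"dz":0.12,"ax":0,"ay":0,"az":0},{"dx":0,"dy":0,"dz":0.08,"ax":0,"ay":0,"az":0}]'>/dev/null; sh s.sh; python3 -m handwheel '[{"dx":0,"dy":0,"dz":0.06,"ax":0,"ay":0,"az":0},{"dx":0,"dy":0,"dz":0,"ax":0,"ay":0,"az":0}]'>/dev/null; sh s.sh; python3 -m handwheel '[{"dx":0,"dy":0,"dz":0.06,"ax":0,"ay":0,"az":0},{"dx":0,"dy":0,"dz":0,"ax":0,"ay":0,"az":0}]'>/dev/null; sh s.sh
```

```text
j6 1.748 tau6 0.01 T [ 0.01 -0.    0.03] z 0.2464 F [-0.3 -0.3  3.6]
  j6 1.747 tau6 0.01 T [-0.03  0.34 -0.03] z 0.2461 F [-1.6 -1.1  3.1]
  j6 1.747 tau6 0.01 T [-0.09  0.72  0.03] z 0.2458 F [-3.6 -0.3  8.4]
```

```bash

python3 -m handwheel '[{"dx":0,"dy":0,"dz":0,"ax":0,"ay":0,"az":0.3}]'>/dev/null; sh s.sh;python3 -m handwheel '[{"dx":0,"dy":0,"dz":0,"ax":0,"ay":0,"az":0.3}]'>/dev/null; sh s.sh;python3 -m handwheel '[{"dx":0,"dy":0,"dz":0,"ax":0,"ay":0,"az":0.3}]'>/dev/null; sh s.sh;python3 -m handwheel '[{"dx":0,"dy":0,"dz":0,"ax":0,"ay":0,"az":0.3}]'>/dev/null; sh s.sh;python3 -m handwheel '[{"dx":0,"dy":0,"dz":0,"ax":0,"ay":0,"az":0.3}]'>/dev/null; sh s.sh;python3 -m handwheel '[{"dx":0,"dy":0,"dz":0,"ax":0,"ay":0,"az":0.3}]'>/dev/null; sh s.sh; python3 -c "
from h import *
st()"
```

```text
j6 1.793 tau6 -0.5 T [-0.08  0.87  0.04] z 0.2458 F [-2.8 -0.5  9.1]
  j6 1.839 tau6 -0.34 T [-0.04  1.    0.01] z 0.2458 F [-1.7 -1.4  8.8]
  j6 1.884 tau6 -0.33 T [0.02 1.09 0.06] z 0.2458 F [-4.2  0.1  8.8]
  j6 1.929 tau6 -0.33 T [0.01 1.04 0.05] z 0.2458 F [-5.2 -0.4  8.9]
  j6 1.974 tau6 -0.34 T [0.08 0.78 0.02] z 0.2459 F [-2.1  0.3  8.9]
  j6 2.019 tau6 -0.34 T [0.07 0.68 0.03] z 0.246 F [-2.3 -0.2  8.9]
t 27.4 pos [0.6328 0.0942 0.246 ] psi -17.21 zax [ 0.003   0.0011 -1.    ] j [0.1475 0.5283 0.4186 1.458  0.0006 2.0187] F [-2.3096 -0.2202  8.8716] T [0.0692 0.6764 0.0276] w 0.0151
```

```bash

python3 -m handwheel '[{"dx":0,"dy":-0.04,"dz":-0.02,"ax":0,"ay":0,"az":-0.3},{"dx":0,"dy":-0.02,"dz":0,"ax":0,"ay":0,"az":-0.3}]'>/dev/null; sh s.sh;python3 -m handwheel '[{"dx":0,"dy":0,"dz":0.02,"ax":0,"ay":0,"az":-0.3}]'>/dev/null; sh s.sh;python3 -m handwheel '[{"dx":0,"dy":0,"dz":0,"ax":0,"ay":0,"az":-0.3}]'>/dev/null; sh s.sh; python3 -c "
from h import *
st()"
```

```text
j6 1.926 tau6 0.36 T [-0.29 -0.47  0.  ] z 0.2463 F [ 1.  -0.1  5.8]
  j6 1.881 tau6 0.35 T [-0.3  -0.17 -0.01] z 0.2461 F [ 0.9 -1.6  9.1]
  j6 1.836 tau6 0.35 T [-0.35 -0.37 -0.02] z 0.2462 F [ 0.3 -0.9  6.4]
t 27.8 pos [0.633  0.094  0.2462] psi -6.73 zax [ 0.0067 -0.0003 -1.    ] j [ 0.1479  0.5256  0.4148  1.4534 -0.0012  1.8361] F [ 0.2827 -0.9277  6.4176] T [-0.3489 -0.3662 -0.0231] w 0.0149
```

```bash

python3 -m handwheel '[{"dx":0,"dy":0,"dz":-0.1,"ax":0,"ay":0,"az":-0.3},{"dx":0,"dy":0,"dz":0,"ax":0,"ay":0,"az":-0.3},{"dx":0,"dy":0,"dz":0,"ax":0,"ay":0,"az":0}]'>/dev/null; sh s.sh; python3 -c "
from h import *
st([.6323,.0942,.247])"
```

```text
j6 1.748 tau6 -0.21 T [-0.04 -0.22  0.05] z 0.2464 F [0.5 0.7 0.6]
t 28.1 pos [0.6317 0.0943 0.2464] psi -1.66 zax [ 0.0016  0.     -1.    ] j [ 0.1483  0.5271  0.4178  1.4599 -0.0002  1.748 ] F [0.4719 0.6951 0.555 ] T [-0.0402 -0.2236  0.0492] w 0.0149
rows-units shift [-0.0032  0.025  -0.0242]
```

```bash

python3 -m handwheel '[{"dx":0,"dy":0.02,"dz":0.03,"ax":0,"ay":0,"az":0},{"dx":0,"dy":0,"dz":0.03,"ax":0,"ay":0,"az":0.3}]'>/dev/null; sh s.sh;python3 -m handwheel '[{"dx":0,"dy":0,"dz":0,"ax":0,"ay":0,"az":0.3}]'>/dev/null; sh s.sh;python3 -m handwheel '[{"dx":0,"dy":0,"dz":0,"ax":0,"ay":0,"az":0.3}]'>/dev/null; sh s.sh;python3 -m handwheel '[{"dx":0,"dy":0,"dz":0,"ax":0,"ay":0,"az":0.3}]'>/dev/null; sh s.sh;python3 -m handwheel '[{"dx":0,"dy":0,"dz":0,"ax":0,"ay":0,"az":0.3}]'>/dev/null; sh s.sh;python3 -m handwheel '[{"dx":0,"dy":0,"dz":0,"ax":0,"ay":0,"az":0.3}]'>/dev/null; sh s.sh; python3 -m handwheel '[{"dx":0,"dy":0,"dz":0,"ax":0,"ay":0,"az":0.3}]'>/dev/null; sh s.sh;  python3 -c "
from h import *
st()"
```

```text
j6 1.794 tau6 -0.52 T [-0.14  0.58  0.05] z 0.2459 F [-2.  -0.4  9.2]
  j6 1.84 tau6 -0.35 T [-0.06  0.6   0.05] z 0.2459 F [-3.1 -0.5  7.4]
  j6 1.885 tau6 -0.34 T [-0.04  0.61  0.05] z 0.2459 F [-1.4  0.1  6.5]
  j6 1.93 tau6 -0.35 T [-0.03  0.55  0.04] z 0.2459 F [-0.8 -0.   6.7]
  j6 1.975 tau6 -0.34 T [-0.05  0.57  0.01] z 0.246 F [-2.2 -1.5  6.4]
  j6 2.02 tau6 -0.34 T [0.02 0.55 0.02] z 0.246 F [-2.  -0.8  6.3]
  j6 2.065 tau6 -0.35 T [-0.01  0.5   0.02] z 0.246 F [-2.6  0.   6.3]
t 28.9 pos [0.6316 0.0945 0.246 ] psi -19.83 zax [ 0.0014  0.0006 -1.    ] j [0.1483 0.5271 0.4168 1.459  0.0004 2.0652] F [-2.572   0.0231  6.317 ] T [-0.0051  0.5031  0.0179] w 0.015
```

```bash

python3 -m handwheel '[{"dx":0,"dy":0,"dz":0,"ax":0,"ay":0,"az":0.4},{"dx":0,"dy":0,"dz":0,"ax":0,"ay":0,"az":0.4}]'>/dev/null; sh s.sh;python3 -m handwheel '[{"dx":0,"dy":0,"dz":0,"ax":0,"ay":0,"az":0.4},{"dx":0,"dy":0,"dz":0,"ax":0,"ay":0,"az":0.4}]'>/dev/null; sh s.sh;python3 -m handwheel '[{"dx":0,"dy":0,"dz":0,"ax":0,"ay":0,"az":0.4},{"dx":0,"dy":0,"dz":0,"ax":0,"ay":0,"az":0.4}]'>/dev/null; sh s.sh;python3 -m handwheel '[{"dx":0,"dy":0,"dz":0,"ax":0,"ay":0,"az":0.4},{"dx":0,"dy":0,"dz":0,"ax":0,"ay":0,"az":0.4}]'>/dev/null; sh s.sh;python3 -m handwheel '[{"dx":0,"dy":0,"dz":0,"ax":0,"ay":0,"az":0.4},{"dx":0,"dy":0,"dz":0,"ax":0,"ay":0,"az":0.4}]'>/dev/null; sh s.sh; python3 -c "
from h import *
st()"
```

```text
j6 2.186 tau6 -0.47 T [0.1  0.47 0.03] z 0.2461 F [-2.1  0.8  6.6]
  j6 2.306 tau6 -0.47 T [0.09 0.43 0.03] z 0.2461 F [-2.   1.1  6.2]
  j6 2.426 tau6 -0.47 T [0.26 0.38 0.04] z 0.2461 F [-1.3  0.8  6.5]
  j6 2.546 tau6 -0.47 T [0.3  0.38 0.02] z 0.2461 F [-1.3  1.5  5.8]
  j6 2.666 tau6 -0.47 T [0.44 0.34 0.06] z 0.2462 F [-1.4  2.3  7. ]
t 29.9 pos [0.6318 0.0951 0.2462] psi -54.22 zax [ 0.002  0.002 -1.   ] j [0.1487 0.527  0.4171 1.4586 0.0016 2.6658] F [-1.433   2.2515  6.9895] T [0.4445 0.3443 0.0624] w 0.015
```

```bash

python3 -m handwheel '[{"dx":0,"dy":0,"dz":-0.12,"ax":0,"ay":0,"az":-0.95},{"dx":0,"dy":0,"dz":0,"ax":0,"ay":0,"az":-0.95},{"dx":0,"dy":0,"dz":0,"ax":0,"ay":0,"az":-0.95},{"dx":0,"dy":0,"dz":0,"ax":0,"ay":0,"az":-0.95},{"dx":0,"dy":0,"dz":0,"ax":0,"ay":0,"az":-0.95},{"dx":0,"dy":0,"dz":0,"ax":0,"ay":0,"az":-0.95},{"dx":0,"dy":0,"dz":0,"ax":0,"ay":0,"az":-0.95},{"dx":0,"dy":0,"dz":0,"ax":0,"ay":0,"az":-0.95},{"dx":0,"dy":0,"dz":0,"ax":0,"ay":0,"az":-0.95},{"dx":0,"dy":0,"dz":0,"ax":0,"ay":0,"az":-0.95},{"dx":0,"dy":0,"dz":0,"ax":0,"ay":0,"az":-0.95},{"dx":0,"dy":0,"dz":0,"ax":0,"ay":0,"az":0}]'>/dev/null; sh s.sh; python3 -c "
from h import *
st([.6326,.0942,.2465])"
```

```text
j6 1.096 tau6 -0.64 T [-0.   -0.12  0.01] z 0.2467 F [ 0.6  0.4 -2. ]
t 31.1 pos [0.6314 0.0943 0.2467] psi 35.7 zax [-0.0013 -0.0001 -1.    ] j [0.1483 0.5289 0.4216 1.4648 0.0001 1.096 ] F [ 0.5752  0.353  -1.9931] T [-0.0004 -0.1215  0.0091] w 0.0147
rows-units shift [-0.0325  0.0352  0.0081]
```

```bash

python3 -m handwheel '[{"dx":-0.03,"dy":0.04,"dz":0.0,"ax":0,"ay":0,"az":0},{"dx":0,"dy":0,"dz":0.06,"ax":0,"ay":0,"az":0},{"dx":0,"dy":0,"dz":0.04,"ax":0,"ay":0,"az":0}]'>/dev/null; sh s.sh;python3 -c "
from h import *
st()"
python3 -m handwheel '[{"dx":0,"dy":0,"dz":0,"ax":0,"ay":0,"az":0.4},{"dx":0,"dy":0,"dz":0,"ax":0,"ay":0,"az":0.4}]'>/dev/null; sh s.sh;python3 -m handwheel '[{"dx":0,"dy":0,"dz":0,"ax":0,"ay":0,"az":0.4},{"dx":0,"dy":0,"dz":0,"ax":0,"ay":0,"az":0.4}]'>/dev/null; sh s.sh;python3 -m handwheel '[{"dx":0,"dy":0,"dz":0,"ax":0,"ay":0,"az":0.4},{"dx":0,"dy":0,"dz":0,"ax":0,"ay":0,"az":0.4}]'>/dev/null; sh s.sh;python3 -m handwheel '[{"dx":0,"dy":0,"dz":0,"ax":0,"ay":0,"az":0.4},{"dx":0,"dy":0,"dz":0,"ax":0,"ay":0,"az":0.4}]'>/dev/null; sh s.sh
```

```text
j6 1.096 tau6 0.04 T [-0.03  0.65 -0.02] z 0.246 F [-1.5 -0.9  6.1]
t 31.4 pos [0.6328 0.0943 0.246 ] psi 35.68 zax [ 0.0007  0.0001 -1.    ] j [0.1479 0.5304 0.422  1.4618 0.     1.0959] F [-1.4891 -0.8837  6.1355] T [-0.0333  0.653  -0.0224] w 0.015
  j6 1.218 tau6 -0.48 T [-0.15  0.89  0.07] z 0.2461 F [-2.6 -0.8  4.3]
  j6 1.338 tau6 -0.47 T [-0.15  0.81  0.01] z 0.2461 F [-2.6 -1.3  4.2]
  j6 1.458 tau6 -0.47 T [-0.25  0.77  0.03] z 0.246 F [-2.5  0.   4.2]
  j6 1.578 tau6 -0.47 T [-0.28  0.88  0.  ] z 0.2459 F [-2.5 -0.3  4.9]
```

```bash

python3 -m handwheel '[{"dx":0,"dy":0,"dz":-0.5,"ax":0,"ay":0,"az":-1},{"dx":0,"dy":0,"dz":-0.5,"ax":0,"ay":0,"az":-1},{"dx":0,"dy":0,"dz":-0.5,"ax":0,"ay":0,"az":-1},{"dx":0,"dy":0,"dz":0,"ax":0,"ay":0,"az":-1},{"dx":0,"dy":0,"dz":0,"ax":0,"ay":0,"az":-1},{"dx":0,"dy":0,"dz":0,"ax":0,"ay":0,"az":-1},{"dx":0,"dy":0,"dz":0,"ax":0,"ay":0,"az":-1},{"dx":0,"dy":0,"dz":0,"ax":0,"ay":0,"az":-1},{"dx":0,"dy":0,"dz":0,"ax":0,"ay":0,"az":-1},{"dx":0,"dy":0,"dz":0,"ax":0,"ay":0,"az":0}]'>/dev/null; sh s.sh
python3 - <<'E'
from h import *
st()
p=bot.camera("side");save(p,"s13.png",(270,90,330,165),9)
o=bot.get_obs();R=Rot.from_quat(o["tool_rot"]).as_matrix();T=o["eef_pos"]
f=lambda v:np.round(9*(proj(p,T+R@np.array(v))-[270,90]+.5))
print("tip",f([0,0,.093]),"head",f([0,0,.008]),"bar",f([.055,0,.008]),f([-.055,0,.008]),"collar bottom",f([0,0,.031]))
E
```

```text
j6 0.226 tau6 -0.67 T [-0.    0.04  0.04] z 0.2818 F [-0.3  0.1 -2.8]
t 33.2 pos [0.6327 0.0942 0.2818] psi 85.53 zax [-0.0011 -0.0002 -1.    ] j [0.1478 0.5283 0.5102 1.5539 0.     0.2258] F [-0.3084  0.0966 -2.7619] T [-0.004   0.0404  0.0353] w 0.0152
tip [244. 584.] head [245. 338.] bar [ 73. 347.] [416. 330.] collar bottom [245. 406.]
```

View pics/s13.png

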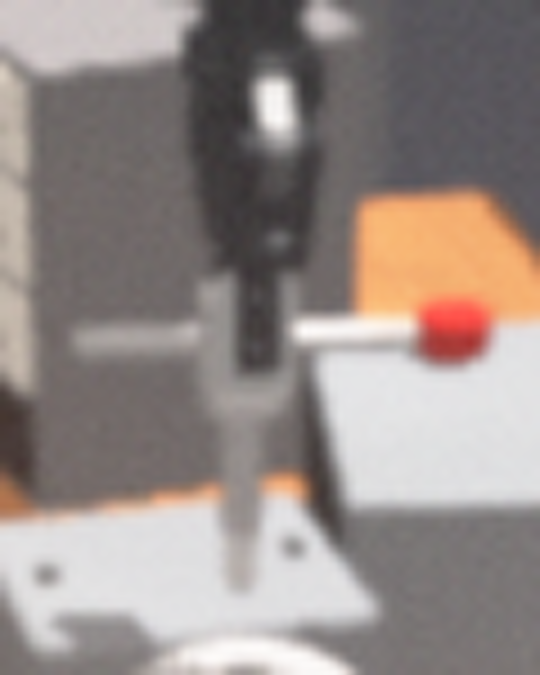

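```bash

python3 -m handwheel '[{"dx":0,"dy":0,"dz":0.4,"ax":0,"ay":-0.23,"az":0},{"dx":0,"dy":0,"dz":0.4,"ax":0,"ay":0,"az":0},{"dx":0,"dy":0,"dz":0,"ax":0,"ay":0,"az":0}]'>/dev/null; sh s.sh
python3 - <<'E'
from h import *
st()
p=bot.camera("side");save(p,"s14.png",(270,100,330,170),10)
f=lambda v:np.round(10*(proj(p,v)-[270,100]+.5))
for z in (.25,.2,.168,.1575):print(z,f([.6322,.0945,z]))
E
```

```text
j6 0.23 tau6 0.02 T [-0.01  0.08  0.02] z 0.2604 F [-0.1  0.4 -2.7]
t 33.55 pos [0.6319 0.0941 0.2604] psi 85.5 zax [ 0.0298 -0.0032 -0.9996] j [ 0.1512  0.5016  0.4119  1.4522 -0.0077  0.2296] F [-0.0639  0.437  -2.7215] T [-0.0082  0.0778  0.0197] w 0.0149
0.25 [270. 354.]
0.2 [269. 514.]
0.168 [269. 613.]
0.1575 [269. 645.]
```

View pics/s14.png

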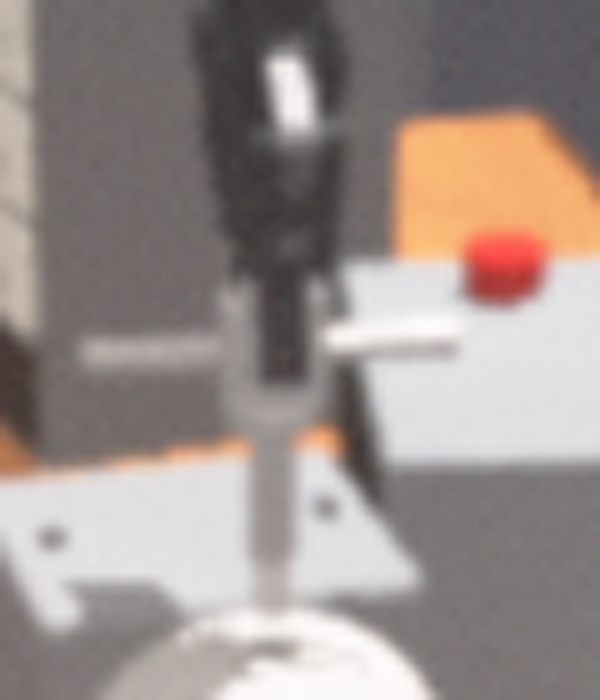

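```bash

python3 -m handwheel '[{"dx":0.01,"dy":0,"dz":0.3,"ax":0,"ay":0,"az":0},{"dx":0,"dy":0,"dz":0.14,"ax":0,"ay":0,"az":0},{"dx":0,"dy":0,"dz":0,"ax":0,"ay":0,"az":0}]'>/dev/null; sh s.sh;
python3 -m handwheel '[{"dx":0,"dy":0,"dz":0.06,"ax":0,"ay":0,"az":0},{"dx":0,"dy":0,"dz":0,"ax":0,"ay":0,"az":0}]'>/dev/null; sh s.sh;
python3 -m handwheel '[{"dx":0,"dy":0,"dz":0.06,"ax":0,"ay":0,"az":0},{"dx":0,"dy":0,"dz":0,"ax":0,"ay":0,"az":0}]'>/dev/null; sh s.sh; python3 -c "
from h import *
st()"
```

```text
j6 0.228 tau6 0.0 T [ 0.08  0.07 -0.08] z 0.2505 F [-0.4 -0.4 -2.3]
  j6 0.228 tau6 0.0 T [0.1  0.12 0.03] z 0.25 F [-0.1 -0.1 -3.4]
  j6 0.228 tau6 0.0 T [0.07 0.05 0.01] z 0.2485 F [-0.  -0.4 -2.8]
t 34.3 pos [0.6334 0.0942 0.2485] psi 85.6 zax [ 0.0344 -0.0026 -0.9994] j [ 0.1511  0.5032  0.3838  1.4178 -0.0078  0.2278] F [-0.0451 -0.3545 -2.7883] T [0.069  0.0509 0.0099] w 0.0147
```

```bash

python3 -m handwheel '[{"dx":0.02,"dy":0.01,"dz":0.06,"ax":0,"ay":0,"az":0},{"dx":0,"dy":0,"dz":0,"ax":0,"ay":0,"az":0}]'>/dev/null; sh s.sh;
python3 -m handwheel '[{"dx":0,"dy":0,"dz":0.05,"ax":0,"ay":0,"az":0},{"dx":0,"dy":0,"dz":0,"ax":0,"ay":0,"az":0}]'>/dev/null; sh s.sh;
python3 -m handwheel '[{"dx":0,"dy":0,"dz":0.05,"ax":0,"ay":0,"az":0},{"dx":0,"dy":0,"dz":0,"ax":0,"ay":0,"az":0}]'>/dev/null; sh s.sh; python3 -c "
from h import *
st()"
```

```text
j6 0.228 tau6 0.0 T [-0.02  0.05  0.02] z 0.2469 F [ 0.3  0.6 -2.5]
  j6 0.228 tau6 0.0 T [-0.02  0.27  0.03] z 0.2462 F [-0.4 -0.1  0.5]
  j6 0.228 tau6 0.0 T [ 0.04  0.54 -0.04] z 0.2456 F [-1.5  0.6  4.3]
t 34.9 pos [0.6332 0.0946 0.2456] psi 85.6 zax [ 0.0358 -0.0023 -0.9994] j [ 0.1517  0.5023  0.3749  1.4084 -0.0077  0.2283] F [-1.488   0.6397  4.255 ] T [ 0.0371  0.5403 -0.0395] w 0.0149
```

Light contact (7 N). Rotate clockwise about the key's own axis (az with ax≈0.034·az).

```bash

python3 -m handwheel '[{"dx":0,"dy":0,"dz":0,"ax":0.01,"ay":0,"az":0.3}]'>/dev/null; sh s.sh;python3 -m handwheel '[{"dx":0,"dy":0,"dz":0,"ax":0.01,"ay":0,"az":0.3}]'>/dev/null; sh s.sh;python3 -m handwheel '[{"dx":0,"dy":0,"dz":0,"ax":0.01,"ay":0,"az":0.3}]'>/dev/null; sh s.sh;python3 -m handwheel '[{"dx":0,"dy":0,"dz":0,"ax":0.01,"ay":0,"az":0.3}]'>/dev/null; sh s.sh;python3 -m handwheel '[{"dx":0,"dy":0,"dz":0,"ax":0.01,"ay":0,"az":0.3}]'>/dev/null; sh s.sh;python3 -m handwheel '[{"dx":0,"dy":0,"dz":0,"ax":0.01,"ay":0,"az":0.3}]'>/dev/null; sh s.sh; python3 -c "
from h import *
st()"
```

```text
j6 0.275 tau6 -0.53 T [ 0.21  0.54 -0.03] z 0.2457 F [-1.8  0.7  5. ]
  j6 0.321 tau6 -0.37 T [ 0.17  0.61 -0.02] z 0.2456 F [-2.2  0.7  3.3]
  j6 0.367 tau6 -0.36 T [ 0.24  0.63 -0.02] z 0.2456 F [-1.7  0.3  4.7]
  j6 0.413 tau6 -0.36 T [ 0.23  0.67 -0.04] z 0.2456 F [-2.3  1.2  4.2]
  j6 0.458 tau6 -0.35 T [0.28 0.67 0.06] z 0.2456 F [-2.1  1.1  4.1]
  j6 0.504 tau6 -0.35 T [0.27 0.66 0.07] z 0.2456 F [-2.5  0.1  4.3]
t 35.5 pos [0.633  0.095  0.2456] psi 70.04 zax [ 0.0333 -0.0102 -0.9994] j [ 0.1558  0.505   0.3792  1.4137 -0.0152  0.504 ] F [-2.4525  0.1211  4.2976] T [0.2716 0.6648 0.0689] w 0.0149
```

```bash

python3 -m handwheel '[{"dx":0,"dy":0.01,"dz":0,"ax":0.014,"ay":0,"az":0.4},{"dx":0,"dy":0.003,"dz":0,"ax":0.014,"ay":0,"az":0.4}]'>/dev/null; sh s.sh;python3 -m handwheel '[{"dx":0,"dy":0.003,"dz":0,"ax":0.014,"ay":0,"az":0.4},{"dx":0,"dy":0.003,"dz":0,"ax":0.014,"ay":0,"az":0.4}]'>/dev/null; sh s.sh;python3 -m handwheel '[{"dx":0,"dy":0.003,"dz":0,"ax":0.014,"ay":0,"az":0.4},{"dx":0,"dy":0.003,"dz":0,"ax":0.014,"ay":0,"az":0.4}]'>/dev/null; sh s.sh;python3 -m handwheel '[{"dx":0,"dy":0.003,"dz":0,"ax":0.014,"ay":0,"az":0.4},{"dx":0,"dy":0.003,"dz":0,"ax":0.014,"ay":0,"az":0.4}]'>/dev/null; sh s.sh; python3 -c "
from h import *
st()"
```

```text
j6 0.627 tau6 -0.48 T [0.16 0.71 0.03] z 0.2457 F [-2.2  0.   5.3]
  j6 0.748 tau6 -0.48 T [0.23 0.61 0.05] z 0.2459 F [-2.6  0.4  5.9]
  j6 0.87 tau6 -0.49 T [0.29 0.55 0.01] z 0.246 F [-2.4 -0.   4.8]
  j6 0.991 tau6 -0.48 T [ 0.38  0.62 -0.04] z 0.2461 F [-2.9  2.2  5.4]
t 36.3 pos [0.6337 0.0958 0.2461] psi 42.49 zax [ 0.0253 -0.0236 -0.9994] j [ 0.1623  0.5152  0.3972  1.4316 -0.0274  0.9913] F [-2.9114  2.1781  5.4   ] T [ 0.3836  0.6228 -0.0394] w 0.015
```

```bash

python3 -m handwheel '[{"dx":0.05,"dy":0,"dz":0,"ax":0.014,"ay":0,"az":0.4},{"dx":0,"dy":0.003,"dz":0,"ax":0.014,"ay":0,"az":0.4}]'>/dev/null; sh s.sh;python3 -m handwheel '[{"dx":0,"dy":0.003,"dz":0,"ax":0.014,"ay":0,"az":0.4},{"dx":0,"dy":0.003,"dz":0,"ax":0.014,"ay":0,"az":0.4}]'>/dev/null; sh s.sh;python3 -m handwheel '[{"dx":0,"dy":0.003,"dz":0,"ax":0.014,"ay":0,"az":0.4},{"dx":0,"dy":0.003,"dz":0,"ax":0.014,"ay":0,"az":0.4}]'>/dev/null; sh s.sh;python3 -m handwheel '[{"dx":0,"dy":0.003,"dz":0,"ax":0.014,"ay":0,"az":0.4},{"dx":0,"dy":0.003,"dz":0,"ax":0.014,"ay":0,"az":0.4}]'>/dev/null; sh s.sh; python3 -c "
from h import *
st()"
```

```text
j6 1.114 tau6 -0.48 T [ 0.13  0.31 -0.01] z 0.2462 F [-0.8  0.5  5.6]
  j6 1.235 tau6 -0.48 T [0.19 0.31 0.02] z 0.2462 F [-1.8  0.6  5.6]
  j6 1.356 tau6 -0.48 T [0.24 0.36 0.01] z 0.2463 F [-1.3  0.1  5.1]
  j6 1.476 tau6 -0.48 T [0.29 0.35 0.  ] z 0.2463 F [-0.8  1.   6.2]
t 37.1 pos [0.6337 0.0969 0.2463] psi 14.96 zax [ 0.0119 -0.0319 -0.9994] j [ 0.1666  0.5282  0.419   1.4551 -0.0335  1.4761] F [-0.7612  0.9505  6.1562] T [0.2863 0.347  0.0024] w 0.0149
```

```bash

python3 -m handwheel '[{"dx":-0.03,"dy":-0.08,"dz":-0.1,"ax":0,"ay":0,"az":0},{"dx":0,"dy":0,"dz":0,"ax":0,"ay":0,"az":0},{"dx":0,"dy":0,"dz":0,"ax":0,"ay":0,"az":0}]'>/dev/null; sh s.sh
cat >> h.py <<'E'
def tip(t=(.002,0,.0945)):
    o=bot.get_obs();R=Rot.from_quat(o["tool_rot"]).as_matrix();print("tip",np.round(o["eef_pos"]+R@np.array(t),4))
E
python3 -c "
from h import *
st();tip()"
python3 -m handwheel '[{"dx":0,"dy":0,"dz":0.05,"ax":0,"ay":0,"az":0},{"dx":0,"dy":0,"dz":0.05,"ax":0,"ay":0,"az":0}]'>/dev/null; sh s.sh;python3 -m handwheel '[{"dx":0,"dy":0.003,"dz":0,"ax":0.014,"ay":0,"az":0.4},{"dx":0,"dy":0.003,"dz":0,"ax":0.014,"ay":0,"az":0.4}]'>/dev/null; sh s.sh;python3 -m handwheel '[{"dx":0,"dy":0.003,"dz":0,"ax":0.014,"ay":0,"az":0.4},{"dx":0,"dy":0.003,"dz":0,"ax":0.014,"ay":0,"az":0.4}]'>/dev/null; sh s.sh;python3 -c "
from h import *
st();tip()"
```

```text
j6 1.472 tau6 -0.0 T [ 0.07  0.02 -0.06] z 0.2462 F [-0.6  0.4 -2.8]
t 37.4 pos [0.6311 0.095  0.2462] psi 15.11 zax [ 0.0073 -0.0336 -0.9994] j [ 0.1647  0.5257  0.4145  1.4578 -0.0343  1.4718] F [-0.5634  0.3951 -2.8085] T [ 0.0652  0.0197 -0.0585] w 0.0151
tip [0.6312 0.0938 0.1516]
  j6 1.472 tau6 -0.0 T [ 0.12 -0.1   0.03] z 0.244 F [ 0.6 -0.1 -1.3]
  j6 1.595 tau6 -0.48 T [ 0.04 -0.18  0.03] z 0.244 F [ 0.5 -0.3 -2.1]
  j6 1.715 tau6 -0.43 T [ 0.04 -0.13  0.04] z 0.2441 F [ 0.3 -0.3 -3.3]
t 38.0 pos [0.6318 0.0951 0.2441] psi 1.2 zax [ 0.0001 -0.0347 -0.9994] j [ 0.1646  0.534   0.4227  1.4651 -0.0343  1.7146] F [ 0.2979 -0.2876 -3.279 ] T [ 0.0427 -0.1287  0.0385] w 0.0146
tip [0.6317 0.0938 0.1496]
```

```bash

python3 -m handwheel '[{"dx":0,"dy":0,"dz":0.05,"ax":0,"ay":0,"az":0},{"dx":0,"dy":0,"dz":0.05,"ax":0,"ay":0,"az":0}]'>/dev/null; sh s.sh;python3 -m handwheel '[{"dx":0,"dy":0.003,"dz":0,"ax":0.01,"ay":0,"az":0.3},{"dx":0,"dy":0.003,"dz":0,"ax":0,"ay":0,"az":0}]'>/dev/null; sh s.sh;python3 -m handwheel '[{"dx":0,"dy":0.003,"dz":0,"ax":0.01,"ay":0,"az":0.3},{"dx":0,"dy":0.003,"dz":0,"ax":0.01,"ay":0,"az":0.3}]'>/dev/null; sh s.sh;python3 -c "
from h import *
st();tip()"
```

```text
j6 1.711 tau6 0.06 T [-0.02  0.42  0.09] z 0.2431 F [-1.2 -0.3  6.2]
  j6 1.756 tau6 0.26 T [-0.07  0.48  0.13] z 0.243 F [-1.2 -1.   4.2]
  j6 1.847 tau6 -0.28 T [-0.01  0.45  0.04] z 0.243 F [-2.  -0.4  4.8]
t 38.6 pos [0.6319 0.0951 0.243 ] psi -6.41 zax [-0.003  -0.034  -0.9994] j [ 0.1641  0.5372  0.4252  1.4673 -0.0331  1.8469] F [-2.002  -0.3983  4.8042] T [-0.0147  0.4515  0.0418] w 0.0149
tip [0.6319 0.0939 0.1484]
```

```bash

python3 -m handwheel '[{"dx":0,"dy":0.003,"dz":0,"ax":0.014,"ay":0,"az":0.4},{"dx":0,"dy":0,"dz":0,"ax":0,"ay":0,"az":0}]'>/dev/null; sh s.sh;python3 -m handwheel '[{"dx":0,"dy":0.003,"dz":0,"ax":0.014,"ay":0,"az":0.4},{"dx":0,"dy":0.003,"dz":0,"ax":0.014,"ay":0,"az":0.4}]'>/dev/null; sh s.sh;python3 -m handwheel '[{"dx":0,"dy":0.003,"dz":0,"ax":0.014,"ay":0,"az":0.4},{"dx":0,"dy":0.003,"dz":0,"ax":0.014,"ay":0,"az":0.4}]'>/dev/null; sh s.sh;python3 -m handwheel '[{"dx":0,"dy":0.003,"dz":0,"ax":0.014,"ay":0,"az":0.4},{"dx":0,"dy":0.003,"dz":0,"ax":0.014,"ay":0,"az":0.4}]'>/dev/null; sh s.sh;python3 -c "
from h import *
st();tip()"
```

```text
j6 1.905 tau6 0.33 T [0.04 0.57 0.  ] z 0.2429 F [-2.6 -0.4  4.8]
  j6 2.026 tau6 -0.4 T [0.03 0.59 0.07] z 0.2429 F [-2.7  0.1  5.4]
  j6 2.145 tau6 -0.39 T [0.13 0.63 0.13] z 0.2429 F [-1.8 -0.1  5.6]
  j6 2.264 tau6 -0.39 T [0.09 0.66 0.07] z 0.2429 F [-2.6  0.8  5.5]
t 39.4 pos [0.6323 0.0952 0.2429] psi -30.47 zax [-0.0174 -0.029  -0.9994] j [ 0.1609  0.5495  0.4453  1.4884 -0.0259  2.2637] F [-2.6192  0.7884  5.504 ] T [0.0949 0.6582 0.0722] w 0.015
tip [0.6316 0.0941 0.1484]
```

```bash

python3 -m handwheel '[{"dx":0,"dy":-0.03,"dz":0.04,"ax":0,"ay":0,"az":-0.2},{"dx":0,"dy":0,"dz":0,"ax":0,"ay":0,"az":0}]'>/dev/null; sh s.sh;python3 -m handwheel '[{"dx":0,"dy":0,"dz":0.03,"ax":0,"ay":0,"az":-0.2},{"dx":0,"dy":0,"dz":0,"ax":0,"ay":0,"az":-0.2}]'>/dev/null; sh s.sh;python3 -m handwheel '[{"dx":0,"dy":0,"dz":0,"ax":0,"ay":0,"az":-0.3},{"dx":0,"dy":0,"dz":0,"ax":0,"ay":0,"az":-0.3}]'>/dev/null; sh s.sh; python3 -c "
from h import *
st();tip()"
```

```text
j6 2.232 tau6 -0.03 T [-0.08  0.42  0.06] z 0.2423 F [-1.1 -0.2  6.3]
  j6 2.171 tau6 0.27 T [-0.15  0.3  -0.  ] z 0.2418 F [-1.8  0.2  5.4]
  j6 2.08 tau6 0.39 T [-0.08 -0.07  0.05] z 0.2409 F [ 1.2 -1.1  1.1]
t 40.0 pos [0.6323 0.095  0.2409] psi -19.95 zax [-0.016  -0.03   -0.9994] j [ 0.1612  0.5489  0.439   1.4815 -0.0271  2.0804] F [ 1.17   -1.061   1.1269] T [-0.0809 -0.0699  0.0467] w 0.0147
tip [0.6314 0.0941 0.1463]
```

```bash

python3 -m handwheel '[{"dx":0,"dy":0,"dz":0.06,"ax":0,"ay":0,"az":0},{"dx":0,"dy":0,"dz":0,"ax":0,"ay":0,"az":0}]'>/dev/null; sh s.sh;python3 -m handwheel '[{"dx":0,"dy":0,"dz":0.06,"ax":0,"ay":0,"az":0},{"dx":0,"dy":0,"dz":0,"ax":0,"ay":0,"az":0}]'>/dev/null; sh s.sh; python3 -c "
from h import *
st();tip()"
```

```text
j6 2.084 tau6 0.02 T [-0.19 -0.23  0.06] z 0.2389 F [ 1.4 -0.3  2. ]
  j6 2.084 tau6 0.04 T [-0.24 -0.26  0.07] z 0.2376 F [ 1.1 -1.   5.1]
t 40.4 pos [0.6322 0.095  0.2376] psi -20.19 zax [-0.0165 -0.0299 -0.9994] j [ 0.1611  0.5498  0.4321  1.4742 -0.0268  2.0845] F [ 1.1466 -0.989   5.097 ] T [-0.2425 -0.2621  0.0735] w 0.0149
tip [0.6313 0.0941 0.1431]
```

```bash

python3 -m handwheel '[{"dx":-0.02,"dy":0.02,"dz":0.05,"ax":0,"ay":0,"az":-0.1},{"dx":0,"dy":0,"dz":0,"ax":0,"ay":0,"az":0}]'>/dev/null; sh s.sh;python3 -m handwheel '[{"dx":0,"dy":0,"dz":0.06,"ax":0,"ay":0,"az":0},{"dx":0,"dy":0,"dz":0,"ax":0,"ay":0,"az":0}]'>/dev/null; sh s.sh; python3 -m handwheel '[{"dx":0,"dy":0,"dz":0.05,"ax":0,"ay":0,"az":0},{"dx":0,"dy":0,"dz":0,"ax":0,"ay":0,"az":0}]'>/dev/null; sh s.sh;python3 -c "
from h import *
st();tip()"
```

```text
j6 2.068 tau6 -0.02 T [ 0.01 -0.31  0.09] z 0.2361 F [1.7 0.1 4. ]
  j6 2.068 tau6 0.05 T [ 0.14 -0.38  0.08] z 0.2346 F [ 0.8 -0.1  4.4]
  j6 2.068 tau6 0.05 T [ 0.19 -0.42  0.07] z 0.2336 F [1.  1.1 5.4]
t 41.0 pos [0.6322 0.0947 0.2336] psi -19.32 zax [-0.017  -0.0291 -0.9994] j [ 0.1602  0.5509  0.4237  1.465  -0.026   2.0683] F [0.9516 1.0872 5.4327] T [ 0.1896 -0.4176  0.0738] w 0.0151
tip [0.6313 0.0938 0.1391]
```

```bash

python3 -m handwheel '[{"dx":0,"dy":0.01,"dz":0.05,"ax":0,"ay":0,"az":0},{"dx":0,"dy":0,"dz":0,"ax":0,"ay":0,"az":0}]'>/dev/null; sh s.sh;python3 -m handwheel '[{"dx":0,"dy":0,"dz":0.04,"ax":0,"ay":0,"az":0},{"dx":0,"dy":0,"dz":0,"ax":0,"ay":0,"az":0}]'>/dev/null; sh s.sh; 
```

```text
j6 2.068 tau6 0.06 T [ 0.19 -0.12  0.07] z 0.2328 F [0.2 0.4 5.7]
  j6 2.068 tau6 0.06 T [0.22 0.15 0.02] z 0.2327 F [-0.3  0.6 10. ]
```

```bash

python3 -m handwheel '[{"dx":0,"dy":0.002,"dz":-0.02,"ax":0.007,"ay":0,"az":0.2}]'>/dev/null; sh s.sh;python3 -m handwheel '[{"dx":0,"dy":0.002,"dz":0,"ax":0.007,"ay":0,"az":0.2}]'>/dev/null; sh s.sh;python3 -m handwheel '[{"dx":0,"dy":0.002,"dz":0,"ax":0.007,"ay":0,"az":0.2}]'>/dev/null; sh s.sh;python3 -m handwheel '[{"dx":0,"dy":0.002,"dz":0,"ax":0.007,"ay":0,"az":0.2}]'>/dev/null; sh s.sh;
```

```text
j6 2.098 tau6 -0.16 T [ 0.3  -0.05  0.22] z 0.2328 F [0.9 1.2 7. ]
  j6 2.128 tau6 0.02 T [0.15 0.09 0.25] z 0.2327 F [-1.   0.5  8.1]
  j6 2.158 tau6 0.09 T [0.24 0.04 0.34] z 0.2327 F [-0.4  0.9  8.8]
  j6 2.187 tau6 0.16 T [0.25 0.11 0.39] z 0.2327 F [-0.3  0.8  8.1]
```

```bash

python3 -m handwheel '[{"dx":0,"dy":0.002,"dz":0,"ax":0.007,"ay":0,"az":0.2}]'>/dev/null; sh s.sh;python3 -m handwheel '[{"dx":0,"dy":0,"dz":0,"ax":0,"ay":0,"az":0},{"dx":0,"dy":0,"dz":0,"ax":0,"ay":0,"az":0}]'>/dev/null; sh s.sh;python3 -m handwheel '[{"dx":0,"dy":-0.003,"dz":-0.01,"ax":-0.01,"ay":0,"az":-0.3}]'>/dev/null; sh s.sh;python3 -m handwheel '[{"dx":0,"dy":-0.003,"dz":-0.01,"ax":-0.01,"ay":0,"az":-0.3}]'>/dev/null; sh s.sh;python3 -m handwheel '[{"dx":0,"dy":-0.003,"dz":-0.01,"ax":-0.01,"ay":0,"az":-0.2}]'>/dev/null; sh s.sh;
```

```text
j6 2.217 tau6 0.19 T [0.25 0.06 0.42] z 0.2327 F [-0.7  0.6  8.1]
  j6 2.216 tau6 0.37 T [0.19 0.08 0.38] z 0.2327 F [-0.   0.8  8.7]
  j6 2.171 tau6 0.54 T [ 0.2  -0.02 -0.01] z 0.2328 F [-0.8  1.4  6.7]
  j6 2.126 tau6 0.36 T [ 0.22 -0.19  0.03] z 0.2328 F [0.8 0.4 6.2]
  j6 2.097 tau6 0.18 T [ 0.23 -0.21 -0.04] z 0.2327 F [0.9 0.7 4.2]
```

```bash

python3 -m handwheel '[{"dx":0,"dy":0,"dz":-0.08,"ax":0,"ay":0,"az":0},{"dx":-0.005,"dy":0,"dz":-0.08,"ax":0,"ay":0,"az":0}]'>/dev/null; sh s.sh;python3 -m handwheel '[{"dx":-0.005,"dy":0,"dz":-0.12,"ax":0,"ay":0,"az":0},{"dx":-0.005,"dy":0,"dz":-0.12,"ax":0,"ay":0,"az":0}]'>/dev/null; sh s.sh;python3 -m handwheel '[{"dx":-0.005,"dy":0,"dz":-0.12,"ax":0,"ay":0,"az":0},{"dx":-0.005,"dy":0,"dz":-0.12,"ax":0,"ay":0,"az":0}]'>/dev/null; sh s.sh
```

```text
j6 2.099 tau6 0.04 T [ 0.61 -1.88  0.08] z 0.2331 F [  6.4   2.5 -15.9]
  j6 2.098 tau6 0.05 T [ 0.68 -1.93  0.12] z 0.2371 F [  6.1   1.4 -14.1]
  j6 2.098 tau6 0.0 T [ 0.35 -0.34  0.01] z 0.2452 F [ 1.5  0.8 -3.5]
```

```bash

python3 -m handwheel '[{"dx":-0.01,"dy":0,"dz":-0.3,"ax":0,"ay":0,"az":0},{"dx":-0.02,"dy":0,"dz":-0.5,"ax":0,"ay":0,"az":0},{"dx":-0.02,"dy":0,"dz":-0.6,"ax":0,"ay":0,"az":0},{"dx":-0.02,"dy":0,"dz":-0.6,"ax":-0.033,"ay":0,"az":-0.98},{"dx":0,"dy":0,"dz":0,"ax":-0.033,"ay":0,"az":-0.98},{"dx":0,"dy":0,"dz":0,"ax":-0.033,"ay":0,"az":-0.98},{"dx":0,"dy":0,"dz":0,"ax":-0.033,"ay":0,"az":-0.98},{"dx":0,"dy":0,"dz":0,"ax":-0.033,"ay":0,"az":-0.98},{"dx":0,"dy":0,"dz":0,"ax":0,"ay":0,"az":0}]'>/dev/null; sh s.sh
python3 - <<'E'
from h import *
st([.469,-.331,.29])
p=bot.camera("side");save(p,"s15.png",(255,60,345,160),6)
f=lambda v:np.round(6*(proj(p,v)-[255,60]+.5))
x=bot.get_obs()["eef_pos"];print([f(x-[0,0,h]) for h in(.008,.031,.093)])
E
```

```text
j6 1.364 tau6 -0.66 T [ 0.08  0.   -0.02] z 0.2987 F [ 0.4 -0.3 -3. ]
t 43.9 pos [0.6316 0.0936 0.2987] psi 21.04 zax [ 0.0039 -0.03   -0.9995] j [ 0.1606  0.526   0.5495  1.5952 -0.0303  1.364 ] F [ 0.3634 -0.3388 -3.0183] T [ 0.0846  0.0003 -0.0196] w 0.015
rows-units shift [-13.4965 -12.1657   0.8331]
[array([252., 373.]), array([252., 419.]), array([251., 538.])]
```

View pics/s15.png

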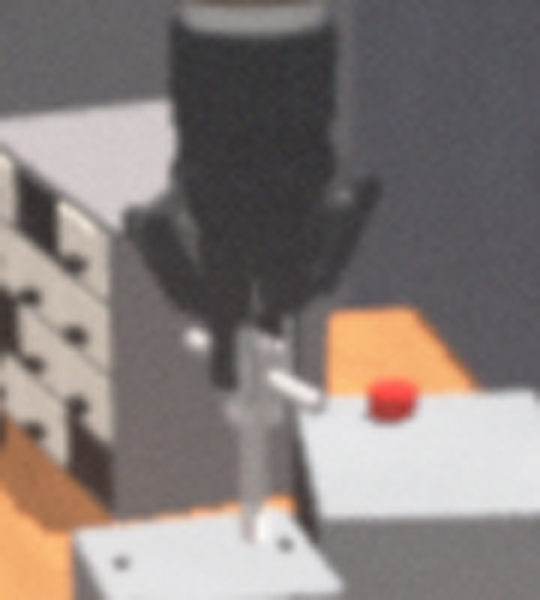

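```bash

python3 -m handwheel '[{"dx":-0.5,"dy":-0.5,"dz":0,"ax":0,"ay":0,"az":0},{"dx":-1,"dy":-0.9,"dz":0,"ax":0,"ay":0,"az":0},{"dx":-1,"dy":-0.9,"dz":0,"ax":0,"ay":0,"az":0},{"dx":-1,"dy":-0.9,"dz":0,"ax":0,"ay":0,"az":0},{"dx":-1,"dy":-0.9,"dz":0,"ax":0,"ay":0,"az":0},{"dx":-1,"dy":-0.9,"dz":0,"ax":0,"ay":0,"az":0},{"dx":-1,"dy":-0.9,"dz":0,"ax":0,"ay":0,"az":0},{"dx":-1,"dy":-0.9,"dz":0,"ax":0,"ay":0,"az":0},{"dx":-1,"dy":-0.9,"dz":0,"ax":0,"ay":0,"az":0},{"dx":-1,"dy":-0.9,"dz":0,"ax":0,"ay":0,"az":0},{"dx":-1,"dy":-0.9,"dz":0,"ax":0,"ay":0,"az":0},{"dx":-1,"dy":-0.9,"dz":0,"ax":0,"ay":0,"az":0}]'>/dev/null; sh s.sh
python3 -m handwheel '[{"dx":-0.9,"dy":-0.9,"dz":0,"ax":0,"ay":0,"az":0},{"dx":-0.9,"dy":-0.7,"dz":0,"ax":0,"ay":0,"az":0},{"dx":-0.2,"dy":-0.1,"dz":0,"ax":0,"ay":0,"az":0},{"dx":0,"dy":0,"dz":0,"ax":0,"ay":0,"az":0}]'>/dev/null; sh s.sh
python3 - <<'E'
from h import *
st([.4688,-.3312,.29])
p=bot.camera("side");save(p,"s16.png",(225,180,305,300),6);q=bot.camera("top");save(q,"t16.png",(300,190,430,300),5)
f=lambda v:np.round(6*(proj(p,v)-[225,180]+.5))
x=bot.get_obs()["eef_pos"];print([f(x-[0,0,h]) for h in(.008,.031,.093)],f([.4688,-.3312,.075]),f([.4688,-.3312,.2]))
E
```

```text
j6 0.718 tau6 0.5 T [ 0.04 -0.01  0.05] z 0.3085 F [ 0.3  0.3 -3.1]
  j6 0.605 tau6 -0.03 T [ 0.05 -0.02 -0.01] z 0.3098 F [ 0.6 -0.1 -1.8]
t 45.55 pos [ 0.4711 -0.3304  0.3098] psi 20.85 zax [ 0.0049 -0.0288 -0.9996] j [-0.6012  0.365   0.3295  1.5149 -0.021   0.6054] F [ 0.559  -0.1308 -1.8359] T [ 0.0525 -0.0168 -0.0143] w 0.0147
rows-units shift [ 0.0256 -0.0936  0.7934]
[array([238.,  90.]), array([240., 150.]), array([246., 305.])] [250. 628.] [240. 350.]
```

View pics/s16.png

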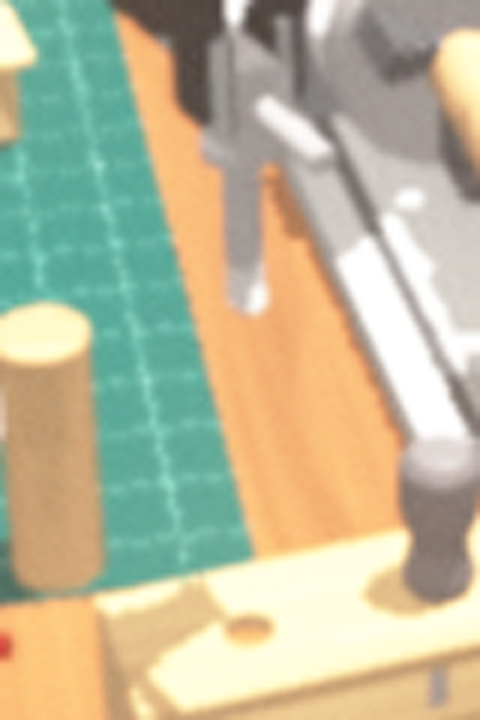

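View pics/t16.png

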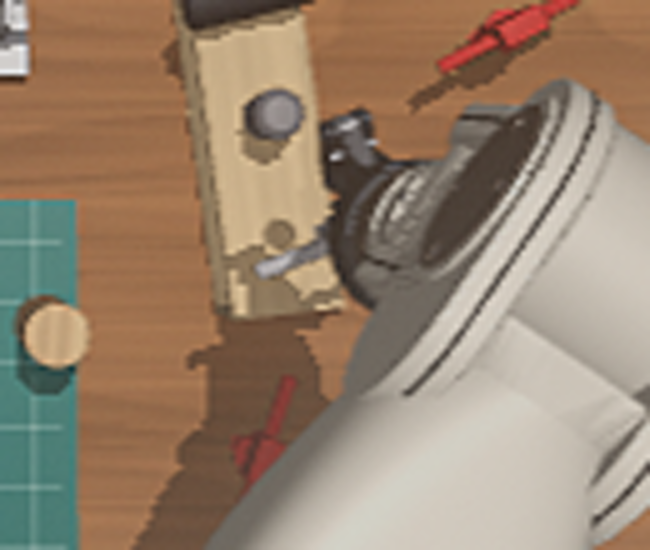

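```bash

python3 -m handwheel '[{"dx":0.04,"dy":-0.08,"dz":0.4,"ax":0,"ay":0,"az":0},{"dx":0.03,"dy":0,"dz":0.9,"ax":0,"ay":0,"az":0},{"dx":0.03,"dy":0,"dz":0.9,"ax":0,"ay":0,"az":0},{"dx":0.03,"dy":0,"dz":0.9,"ax":0,"ay":0,"az":0},{"dx":0.03,"dy":0,"dz":0.9,"ax":0,"ay":0,"az":0},{"dx":0.03,"dy":0,"dz":0.8,"ax":0,"ay":0,"az":0},{"dx":0.01,"dy":0,"dz":0.3,"ax":0,"ay":0,"az":0},{"dx":0,"dy":0,"dz":0,"ax":0,"ay":0,"az":0},{"dx":0,"dy":0,"dz":0,"ax":0,"ay":0,"az":0}]'>/dev/null; sh s.sh
python3 - <<'E'
from h import *
st([.469,-.3305,.18]);tip()
p=bot.camera("side");save(p,"s17.png",(235,220,305,310),8)
f=lambda v:np.round(8*(proj(p,v)-[235,220]+.5))
print(f([.4688,-.3312,.075]),f([.4688,-.3312,.085]))
E
```

```text
j6 0.601 tau6 0.0 T [-0.01  0.03  0.01] z 0.1834 F [-0.1 -1.  -2.2]
t 46.55 pos [ 0.4696 -0.3291  0.1834] psi 21.13 zax [ 0.0068 -0.0301 -0.9995] j [-0.6009  0.4037  0.0576  1.2021 -0.021   0.6008] F [-0.0757 -1.0476 -2.2467] T [-0.0098  0.0265  0.0094] w 0.015
rows-units shift [-0.0378 -0.0417  0.1361]
tip [ 0.4695 -0.3301  0.0889]
[254. 518.] [253. 490.]
```

View pics/s17.png

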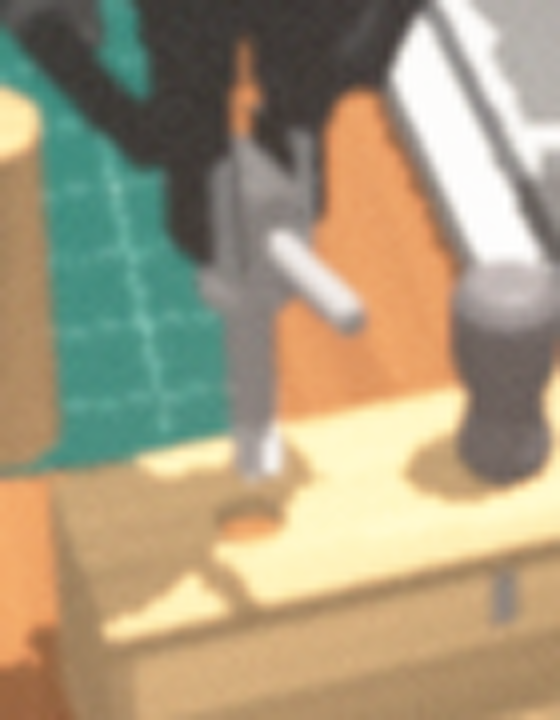

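```bash

python3 -m handwheel '[{"dx":-0.01,"dy":-0.07,"dz":0,"ax":0,"ay":0,"az":0},{"dx":0.01,"dy":0,"dz":0.4,"ax":0,"ay":0,"az":0},{"dx":0.01,"dy":0,"dz":0.4,"ax":0,"ay":0,"az":0},{"dx":0,"dy":0,"dz":0,"ax":0,"ay":0,"az":0}]'>/dev/null; sh s.sh
python3 -m handwheel '[{"dx":0.01,"dy":0,"dz":0.4,"ax":0,"ay":0,"az":0},{"dx":0.01,"dy":0,"dz":0.4,"ax":0,"ay":0,"az":0},{"dx":0,"dy":0,"dz":0,"ax":0,"ay":0,"az":0}]'>/dev/null; sh s.sh
python3 - <<'E'
from h import *
st([.469,-.3305,.1075]);tip()
p=bot.camera("side");save(p,"s18.png",(235,220,305,310),8)
E
```

```text
j6 0.597 tau6 -0.0 T [0.08 0.06 0.03] z 0.1601 F [-0.8  0.3 -2.9]
  j6 0.597 tau6 -0.0 T [0.1  0.07 0.03] z 0.1401 F [ 0.7  0.7 -1.9]
t 47.3 pos [ 0.466  -0.3297  0.1401] psi 21.09 zax [ 0.0023 -0.0271 -0.9996] j [-0.6054  0.4348 -0.0129  1.1058 -0.021   0.5971] F [ 0.6998  0.6871 -1.8872] T [0.099  0.0695 0.0304] w 0.015
rows-units shift [-0.039   0.1123  1.3047]
tip [ 0.4655 -0.3304  0.0456]
```

View pics/s18.png

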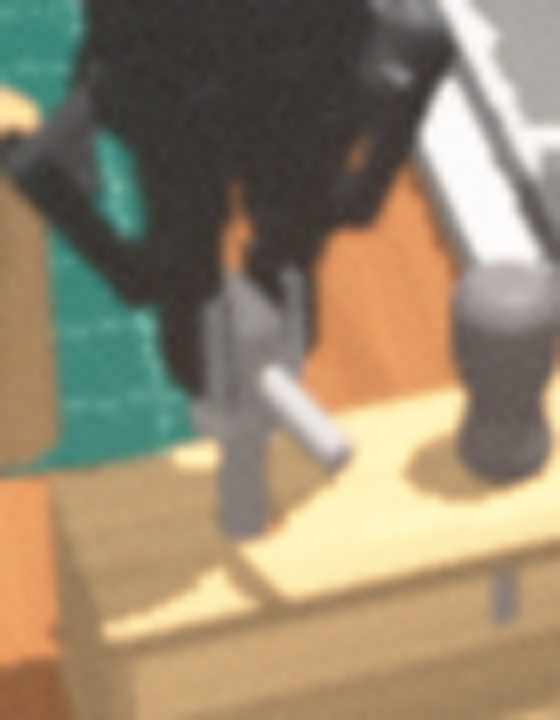

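```bash

python3 -m handwheel '[{"dx":-0.02,"dy":0.08,"dz":0,"ax":0,"ay":0,"az":0},{"dx":0,"dy":0,"dz":0.4,"ax":0,"ay":0,"az":0},{"dx":0.01,"dy":0,"dz":0.4,"ax":0,"ay":0,"az":0},{"dx":0,"dy":0,"dz":0.2,"ax":0,"ay":0,"az":0},{"dx":0,"dy":0,"dz":0,"ax":0,"ay":0,"az":0}]'>/dev/null; sh s.sh
python3 -m handwheel '[{"dx":0,"dy":0,"dz":0.12,"ax":0,"ay":0,"az":0},{"dx":0,"dy":0,"dz":0,"ax":0,"ay":0,"az":0}]'>/dev/null; sh s.sh
python3 -m handwheel '[{"dx":0,"dy":0,"dz":0.08,"ax":0,"ay":0,"az":0},{"dx":0,"dy":0,"dz":0,"ax":0,"ay":0,"az":0}]'>/dev/null; sh s.sh
python3 - <<'E'
from h import *
st([.469,-.3305,.1075]);tip()
p=bot.camera("side");save(p,"s19.png",(235,220,305,310),8)
E
```

```text
j6 0.599 tau6 -0.0 T [0.04 0.06 0.03] z 0.1158 F [-0.6  0.5 -2.8]
  j6 0.599 tau6 -0.0 T [0.03 0.04 0.01] z 0.1142 F [ 0.3 -0.2 -2.4]
  j6 0.599 tau6 -0.0 T [0.08 0.01 0.06] z 0.1123 F [-0.6  0.3 -2.1]
t 48.25 pos [ 0.4693 -0.3309  0.1123] psi 21.09 zax [ 0.0057 -0.0295 -0.9996] j [-0.6037  0.4631 -0.0465  1.0398 -0.021   0.5986] F [-0.5822  0.259  -2.132 ] T [0.0776 0.0067 0.0577] w 0.0151
rows-units shift [ 0.025  -0.0036  0.1929]
tip [ 0.4691 -0.3318  0.0178]
```

View pics/s19.png

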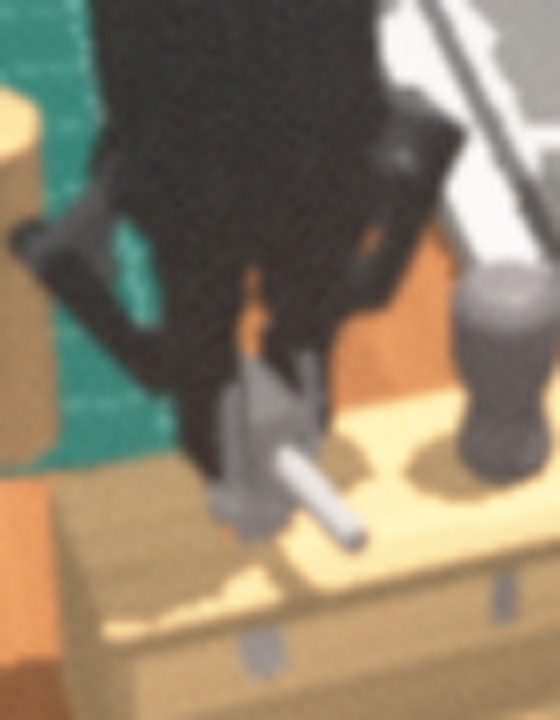

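Well centred; the tip shows under the top. Lower the last mm until the collar touches.

```bash

python3 -m handwheel '[{"dx":0,"dy":0,"dz":0.08,"ax":0,"ay":0,"az":0},{"dx":0,"dy":0,"dz":0,"ax":0,"ay":0,"az":0}]'>/dev/null; sh s.sh
python3 -m handwheel '[{"dx":0,"dy":0,"dz":0.06,"ax":0,"ay":0,"az":0},{"dx":0,"dy":0,"dz":0,"ax":0,"ay":0,"az":0}]'>/dev/null; sh s.sh
python3 -m handwheel '[{"dx":0,"dy":0,"dz":0.04,"ax":0,"ay":0,"az":0},{"dx":0,"dy":0,"dz":0,"ax":0,"ay":0,"az":0}]'>/dev/null; sh s.sh
```

```text
j6 0.599 tau6 -0.0 T [0.04 0.01 0.02] z 0.1102 F [-0.1 -0.4 -2.5]
  j6 0.599 tau6 -0.0 T [ 0.08  0.01 -0.01] z 0.1086 F [ 0.3  0.4 -1.5]
  j6 0.598 tau6 -0.0 T [ 0.06  0.02 -0.03] z 0.1077 F [ 0.7  0.5 -2. ]
```

```bash

python3 -m handwheel '[{"dx":0,"dy":0,"dz":0.05,"ax":0,"ay":0,"az":0},{"dx":0,"dy":0,"dz":0,"ax":0,"ay":0,"az":0}]'>/dev/null; sh s.sh
python3 -m handwheel '[{"dx":0,"dy":0,"dz":0.04,"ax":0,"ay":0,"az":0},{"dx":0,"dy":0,"dz":0,"ax":0,"ay":0,"az":0}]'>/dev/null; sh s.sh
```

```text
j6 0.598 tau6 -0.0 T [-0.01 -0.03  0.03] z 0.1067 F [ 0.2 -0.4 -2.5]
  j6 0.598 tau6 0.02 T [ 0.39  0.37 -0.05] z 0.1066 F [-1.6  1.6  5.3]
```

```bash

python3 -m handwheel '[{"dx":0,"dy":0,"dz":-0.02,"ax":0,"ay":0,"az":0},{"dx":0,"dy":0,"dz":0,"ax":0,"ay":0,"az":0},{"dx":0,"dy":0,"dz":0,"ax":0,"ay":0,"az":0},{"dx":0,"dy":0,"dz":0,"ax":0,"ay":0,"az":0},{"dx":0,"dy":0,"dz":0,"ax":0,"ay":0,"az":0}]' -0.05; sh s.sh
python3 - <<'E'
from h import *
p=bot.camera("side");save(p,"s20.png",(235,220,305,310),8)
E
```

```text
clock: 49.8
eef_pos: [0.4693, -0.3311, 0.106]
tool_rot: [0.566, 0.825, -0.011, 0.011]
ft_force: [-1.0, 0.2, 0.4]
grip_width: 0.04
  j6 0.598 tau6 0.0 T [-0.    0.   -0.05] z 0.106 F [-1.   0.2  0.4]
```

View pics/s20.png

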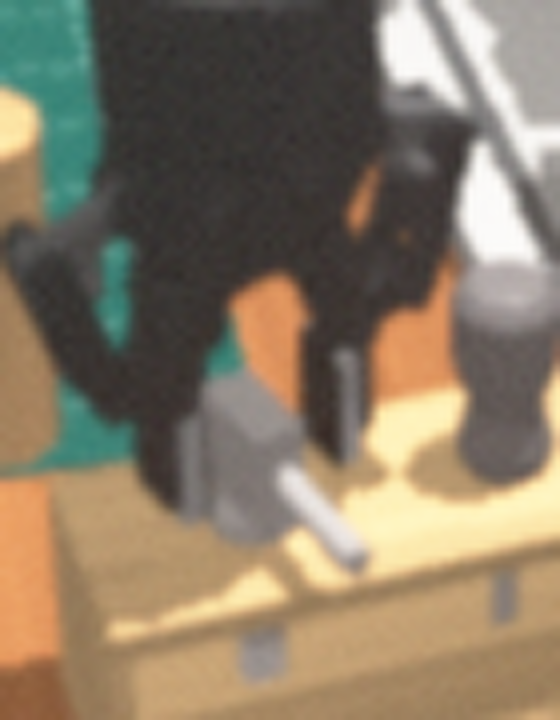

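```bash

python3 -m handwheel '[{"dx":-0.01,"dy":0,"dz":-0.3,"ax":0,"ay":0,"az":0},{"dx":-0.02,"dy":0,"dz":-0.6,"ax":0,"ay":0,"az":0},{"dx":-0.03,"dy":0,"dz":-0.9,"ax":0,"ay":0,"az":0},{"dx":-0.03,"dy":0,"dz":-0.9,"ax":0,"ay":0,"az":0},{"dx":-0.03,"dy":0,"dz":-0.9,"ax":0,"ay":0,"az":0},{"dx":-0.03,"dy":0,"dz":-0.9,"ax":0,"ay":0,"az":0},{"dx":-0.03,"dy":0,"dz":-0.9,"ax":0,"ay":0,"az":0},{"dx":0,"dy":0,"dz":0,"ax":0,"ay":0,"az":0}]'
python3 - <<'E'
from h import *
p=bot.camera("side");save(p,"s21.png");q=bot.camera("top");save(q,"t21.png")
E
```

```text
clock: 50.65
eef_pos: [0.4718, -0.3325, 0.2456]
tool_rot: [0.566, 0.824, -0.011, 0.015]
ft_force: [0.1, -0.2, -0.5]
grip_width: 0.0404
```

View pics/s21.png

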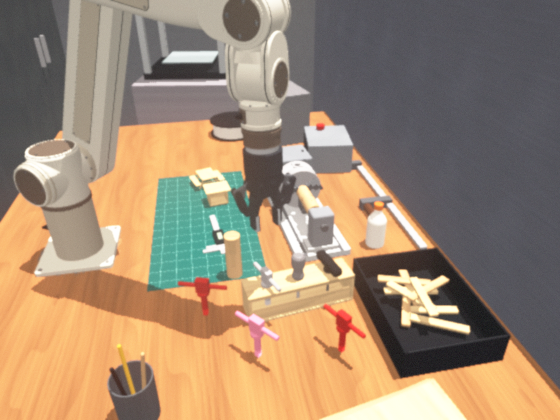

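View pics/t21.png

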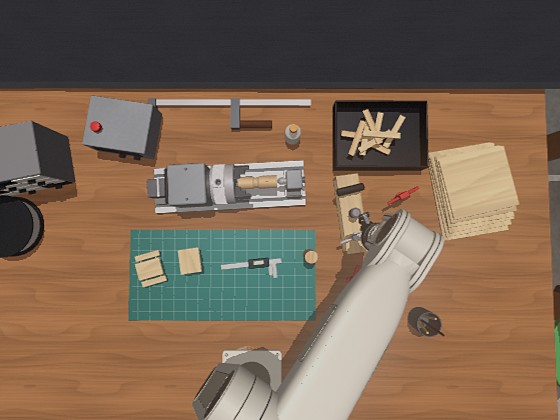

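The key stands upright in its original hole, with its head at about (267, 277) in the side view. The gripper is clear of it and everything else is where it was, so I'm handing in.

```bash
python3 -c "
from h import *
print(bot.job_done())"
```

```text
the job is handed in; nothing more can be done
None
```

I tightened the chuck with the steel key, hung the key back upright in its own hole, and handed the job in at about 51 s of the 72 s allowed. It was not a clean run: I overturned the key once, and whether the chuck is tight rests on feel only.

**First insertion:** The key dropped home with a light push of about 8 N. It turned clockwise at about 0.08 N m until the resistance rose sharply to 0.3–0.6 N m.

**The mistake:** I did not trust that stop and kept turning, about 0.8 rad too far. The key appears to have slipped round in the socket and jammed. Turning it back about 0.55 rad probably loosened the chuck for a while. Pulling the key out then took up to 39 N at the wrist, and it tilted about 2° in the gripper. This was more force than the light touch you asked for.

**Second insertion:** I corrected for the tilt and searched again under light pressure until the key went fully home, at the same depth as before. Turning clockwise, the resistance rose to about 0.4 N m at nearly the same angle as the first stop and held there. It fell to zero when I eased the key back, and pulling it out took about 16 N.

**Final checks:**
- **Key:** the side view shows it upright in the hole it came from, with its collar on the rack.
- **Gripper:** it is open, well above the rack and touching nothing.
- **Other objects:** both camera views show nothing else on the bench moved.
- **Chuck:** I could not measure the jaw travel. That it is tight rests on the repeated firm stop at about five times the running torque.

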